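# Tip out the punch and wedge the hopper

## Task

Take the little wooden hopper by its sloping tongue, tip its far end down to 35 degrees and hold it there a moment so that the steel punch rolls out into the trough behind, then bring the hopper back level. Then pick up the hammer and, with the hammer and not the gripper, knock the wooden wedge in from the side until it goes no further, giving it a firm push of about 15 newtons once it is tight. Lay the hammer back on the bench and leave the slate, the tin and the copper hooks alone.

Things in the scene. Friction and masses are not known exactly. Their poses are not given: they have to be found in the camera images.
- stand: Fixed wooden stand, base board 300 x 200 x 20 mm. Origin on the bench, straight below the hinge's middle; x points from the tongue side (near the robot) to the trough, y left, z up. Two cheeks 50 mm wide (x), inner faces at y = +-61 mm, outer +-79 mm, top 150 mm, carry the hopper; the left has a board with pegs at 0 and 35 degrees, up to 195 mm high, and the hopper a pointer.
- hinge (a point): Middle of the hopper's hinge axis, which runs along the stand's y, 115 mm above the bench.
- trough (a point): Middle of the floor (20 mm above the bench) of the trough behind the hopper: 118 mm long in x, 140 mm wide in y; far wall's top 110 mm above the bench.
- hopper (a joint): Hopper angle, rad: 0 level, against a stop; grows as the tongue end rises and the far end sinks; 35 degrees is 0.61. Stiff (0.4 Nm), stays where left; never go beyond 50 degrees. Wooden tray 160 (x) x 116 x 60 mm centred on the hinge, far end open, floor rising 8 degrees to it, so the punch stays in until tipped. A slotted leg hangs under its near right corner.
- hopper_grip (a point): Grip point in the middle of the tongue; turns with the hopper. When level it is 108 mm nearer the robot (-x of the stand) than the hinge and 85 mm above it. The tongue, 12 mm thick, 44 mm wide, leans 27 degrees from vertical towards the robot (8 away from it when tipped 35); it ends 34 mm past this point and starts 62 mm below. Grip across its thickness, tool tilted in line with it.
- wedge: Wooden wedge 110 mm long in a guide at the stand's near right. Origin: centre of its thick outer end (26 wide, 32 mm high), 38 mm above the bench, at stand x = -55, y = -185 to -173 mm at first. It slides only along the stand's +y, through the level hopper's leg, resists with 4 to 7 N, stops hard (tight) after 33 to 45 mm, its end then at stand y = -140 mm, and stays where left.
- punch: Steel punch, a round bar 22 mm in diameter and 80 mm long plus a 16 mm tapered point, lying along the hinge direction (its y axis) in the near end of the hopper; origin in the middle of the bar.
- hammer: Hammer, about 0.55 kg, lying flat. Origin on its underside under the handle, 22 mm behind the head: a good place to grip, across the handle. x points to the head. Head: black steel block 32 (x) x 92 (y) x 32 mm, centre at x = +38, z = 16 mm; striking faces at y = +-46 mm. Handle: wood, 22 wide (y), 26 mm high, axis at z = 16 mm, back to x = -137 mm.
- shard: Bystander: flat grey slate shard 150 x 90 x 7 mm; origin at the centre of its underside.
- tin: Bystander: upright round tin, 72 mm in diameter, 100 mm high; origin at the centre of its underside.
- hook1: Bystander: copper slate hook of 8 mm bar, 120 mm long, lying flat; origin on the underside of its straight part.
- hook2: Bystander: second copper slate hook, the same.
Mind the look-alikes: they are no part of the job. Of the things like the hammer, leave any that is green; of the rest the larger one is meant.

How it is judged:
On the way, in this order (a step that is already met when the one before it is completed fails the run):
1. hopper held tipped at 35 degrees (give or take 5) with the wedge still drawn (value of joint hopper between 0.523 and 0.698 rad and y of wedge in the frame of stand below -0.165 m), for 0.5 s.
2. hopper back level, within 2 degrees, with the punch in the trough (value of joint hopper below 0.035 rad and x of punch in the frame of stand above 0.07 m and z of punch in the frame of stand below 0.06 m), for 0.2 s.
3. wedge pressed tight with the hammer, at 8 N or more and no longer advancing (y of wedge in the frame of stand above -0.143 m and contact force between hammer and wedge above 8 N and linear speed of wedge below 0.01 m/s), for 0.04 s.
At the end, for the whole second after the job is handed in: The hopper is level within 2 degrees, the punch lies at rest in the trough, the wedge is tight (within 3 mm of its stop), and the hammer lies at rest on the bench (its origin within 20 mm of the surface) (all of step 2 and y of wedge in the frame of stand above -0.143 m and x of punch in the frame of stand below 0.195 m and y of punch in the frame of stand between -0.075 and 0.075 m and linear speed of each of punch, hammer below 0.03 m/s and height (world z) of hammer between -0.02 and 0.02 m); the robot touches nothing.
It fails at once if hopper tipped beyond 50 degrees (value of joint hopper above 0.873 rad).
It fails at once if wedge pushed with the fingers or the arm instead of the hammer (contact force between wedge and the fingers above 2 N or contact force between wedge and the arm above 2 N).
It fails at once if a bystander moved by more than 30 mm (distance of any of shard, tin, hook1, hook2 from where it was at the start of the episode above 0.03 m).
It also fails if it takes over 66 s, if anything falls off the work surface, if the arm or the gripper's body presses on something with over 40 N, if the wrist force passes 120 N, or if a joint passes its speed limit or range.

## Robot

A 7-joint arm with a two-finger parallel gripper is mounted at the origin on the work surface. World frame = base frame: x ahead of the robot, y to its left, z up, the work surface at z = 0. Lengths are in m, angles in rad, forces in N, time in s.
With the tool pointing down it reaches from about 0.4 to 0.875 m from the base axis. Payload 6.5 kg.
Tool frame: the origin (TCP) lies midway between the tips of the shut fingers; the grasp point (between the pads) lies r.hold_point_z behind it (r.hold_point_z is the distance from the TCP to the grasp point, in m); z points along the fingers, y is the direction in which the jaws open and shut (so a half turn about z gives the same grasp; the last joint's range is limited). The gripper opens to 85 mm and grips with 20 to 120 N. Pads are 22 mm wide; open, the fingers measure 114 mm over their backs; the gripper's body (76 mm by 85 mm) begins 54 mm behind the grasp point. The pads swing forward as they close: fully open they stand 13 mm farther back than shut.
Start: joints at [1.145, 0.536, -0.004, 1.538, 0.003, 1.067, -0.071], TCP at [0.229, -0.608, 0.231] pointing down, gripper open.
Joint ranges: [-2.7, 2.7], [-0.37, 2.16], [-1.27, 1.26], [0.24, 2.4], [-1.31, 4.45], [0.19, 1.91], [-2.76, 2.76]. Speed limits (rad/s): [2.39, 2.39, 3.14, 3.14, 3.14, 3.14, 3.14].

## Interface

Orientations are given as a rotation vector (axis times angle).
In Python, from plant import r gives the robot as it stands.
- The arm moves only by the tool apply_moves, never from a script. Its argument "targets" is a list of rows, each an object of numbers: "dx", "dy", "dz": the shift along the tool's x, y, z in cm; "wx", "wy", "wz": the turn, a rotation vector about the tool's x, y, z in rad; "claw": the gripper's target within -1 to 1 (fully open at 1, half-way at 0, shut at -1). A call has 1 to 12 rows; each row shifts and turns the commanded pose from where the row before left it, along the tool's axes as they then stand; what a row does not reach is not made up. A row lasts 1/12 s, in which the tool goes at most 41.7 mm and 7.16 degrees, less where a joint would pass 70% of its speed; a pose out of reach is approached as far as the arm can. A call with a gripper value outside its range is refused whole. The fingers move at their own pace and stop on an object; "force" is the grip in N (left out, the last holds). Time passes only in rows, so rows that do not move let the fingers close. It gives the time, the measured TCP pose, the force and the opening at its end, in the units of the state.
- r.get_state(): the state, without advancing time (a new reading comes with each control period).
- r.capture(name): name is "side" or "top" or "wrist"; returns the picture (384x512x3 uint8, blue, green, red); there is no depth.
- r.camera_params(name): a dict with "mtx" (3x3 intrinsics, pixels), "world_to_cam" (4x4, takes a point from world to camera coordinates); the wrist camera has in their place "tool_from_camera" (4x4, takes a point from camera to tool coordinates, whose origin is the TCP and whose axes are the flange's). Camera axes: x right, y down, z forward; pixel columns grow to the right and rows downward; lengths in m; the calibration is good to about 2 mm. A picture is of the moment at which its call begins: read the wrist's pose just before it. camera_params takes no time and is no camera call.
- r.job_done(): hands the job in, once; it reports no verdict.
The state is a dict: "time": time; "joint_positions": joint angles; "qd": joint speeds; "effort": joint torques, N m; "tcp_pos": TCP position; "ee_rot": TCP orientation; "contact_force": force on the tool from outside, world axes, zero at the start; "wrist_torque": the same for the moment, N m; "opening": finger opening in m.
Only numpy, scipy, OpenCV 4.12 (cv2) and the standard library are available. Lean on these libraries where they do the work, as an engineer would, in place of code of your own. Each camera call takes 0.05 s, during which the arm holds its last target.

## Working session

There is one attempt and no reset: what is moved stays moved. The work goes in short steps, Python scripts to look and compute and a tool call to move; the robot and the scene stay as the last step left them, time stands still between calls to the robot, and variables do not carry over. Pictures are saved under pics/ and viewed, and the job is handed in when it is done.

Besides the shell and the picture viewer there is one more tool, called after "Call:" as a command line: name --argument value ..., lists and objects as JSON in quotes. apply_moves: Moves the arm, as the interface text tells. Its arguments: {"type":"object","properties":{"targets":{"type":"array","items":{"type":"object","properties":{"dx":{"type":"number"},"dy":{"type":"number"},"dz":{"type":"number"},"wx":{"type":"number"},"wy":{"type":"number"},"wz":{"type":"number"},"claw":{"type":"number"}}}},"force":{"type":"number"}},"required":["targets"]}

```bash
ls; mkdir -p pics; python3 - <<'E'
from plant import r
import cv2
s=r.get_state();print(s); print(r.hold_point_z)
for n in("side","top","wrist"):
    cv2.imwrite(f"pics/{n}0.png",r.capture(n)); print(n,r.camera_params(n))
E
```

```text
pics
{'time': 0.0, 'joint_positions': array([ 1.14481986,  0.53718638, -0.00443098,  1.53890157,  0.00261514,
        1.06726236, -0.07121277]), 'qd': array([ 0.00068843,  0.00079143, -0.00115556, -0.00135588,  0.00112188,
       -0.00076301,  0.0004558 ]), 'effort': array([-4.00467334e-04, -5.83417547e+01,  1.04862537e+00, -2.59104735e+01,
        1.23659038e-02,  9.53968061e-03,  1.66284360e-05]), 'tcp_pos': array([ 0.22859126, -0.60779645,  0.23038897]), 'ee_rot': array([-3.08921758e+00, -5.61882473e-01,  7.15296254e-04]), 'contact_force': array([ 0.56532554, -1.36748487, -0.19281633]), 'wrist_torque': array([-0.02799622, -0.03315749, -0.00118849]), 'opening': 0.08548107953241824}
0.0187
side {'mtx': array([[413.32027196,   0.        , 256.47492401],
       [  0.        , 413.32027196, 193.93625402],
       [  0.        ,   0.        ,   1.        ]]), 'world_to_cam': array([[-0.99436529, -0.10544579,  0.0109017 ,  0.5162481 ],
       [-0.08213517,  0.70133734, -0.70808174,  0.14156924],
       [ 0.06701847, -0.70498732, -0.70604631,  1.08758232],
       [ 0.        ,  0.        ,
[... 385 characters left out ...]
     [ 6.02872143e-02,  1.51258195e-02, -9.98066461e-01,
         1.41576069e+00],
       [ 0.00000000e+00,  0.00000000e+00,  0.00000000e+00,
         1.00000000e+00]])}
wrist {'mtx': array([[284.54826109,   0.        , 252.89996411],
       [  0.        , 284.54826109, 191.33640882],
       [  0.        ,   0.        ,   1.        ]]), 'tool_from_camera': array([[ 4.13079161e-04, -9.58866601e-01, -2.83856778e-01,
         7.20928789e-02],
       [ 9.99999833e-01,  5.11124938e-04, -2.71339443e-04,
         2.40020394e-04],
       [ 4.05264608e-04, -2.83856619e-01,  9.58866652e-01,
        -1.42008377e-01],
       [ 0.00000000e+00,  0.00000000e+00,  0.00000000e+00,
         1.00000000e+00]])}
```

View pics/top0.png

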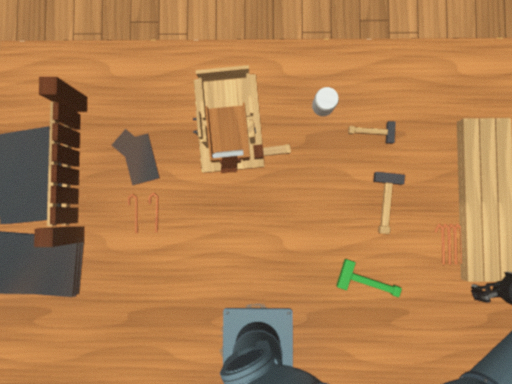

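View pics/side0.png

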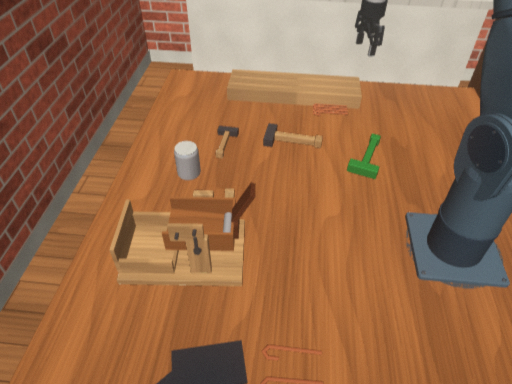

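View pics/wrist0.png

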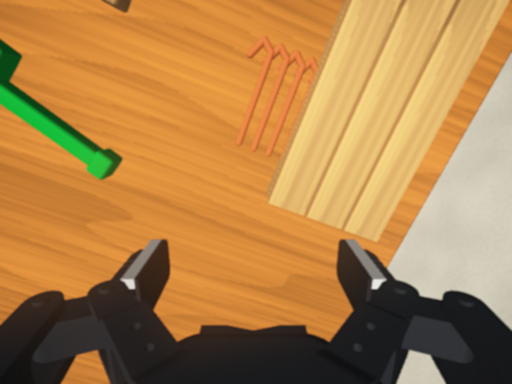

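```bash
python3 - <<'E'
import cv2
t=cv2.imread("pics/top0.png");s=cv2.imread("pics/side0.png")
cv2.imwrite("pics/c1.png",cv2.resize(t[60:185,180:310],None,fx=4.6,fy=4.6,interpolation=cv2.INTER_CUBIC))
cv2.imwrite("pics/c2.png",cv2.resize(t[110:250,330:420],None,fx=4,fy=4,interpolation=cv2.INTER_CUBIC))
cv2.imwrite("pics/c3.png",cv2.resize(s[170:300,105:270],None,fx=4.5,fy=4.5,interpolation=cv2.INTER_CUBIC))
E
```

```text
(no output)
```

View pics/c1.png

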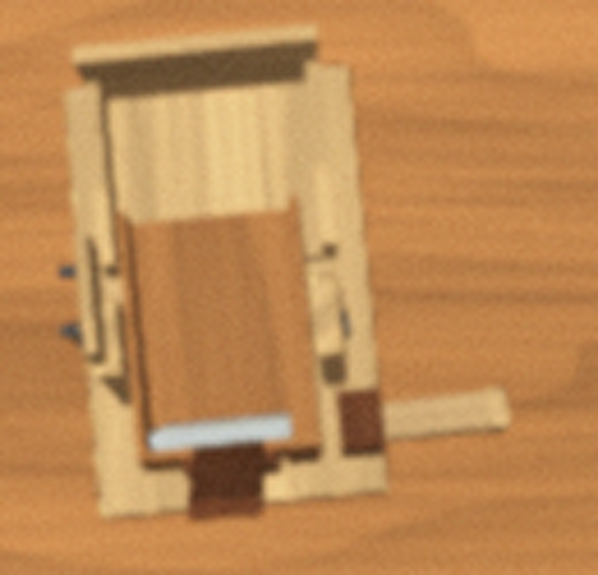

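View pics/c2.png

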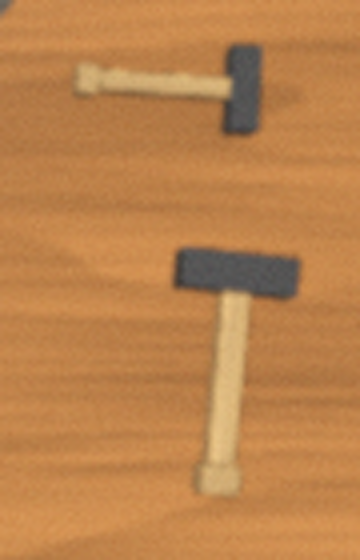

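View pics/c3.png

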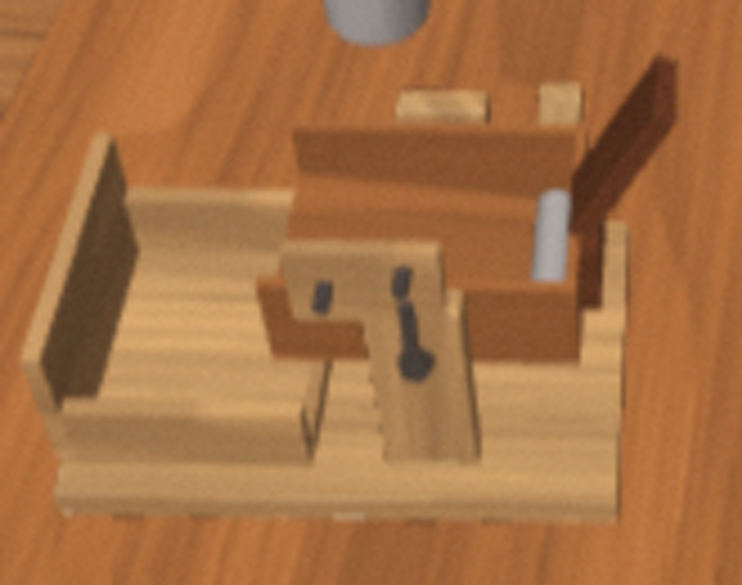

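```bash
cat > h.py <<'E'
import numpy as np, cv2
from scipy.spatial.transform import Rotation as R
def ray(P,uv):  # P: dict with mtx, world_to_cam
    K=P['mtx'];T=np.linalg.inv(P['world_to_cam'])
    d=T[:3,:3]@np.linalg.inv(K)@np.array([uv[0],uv[1],1.]);return T[:3,3],d/np.linalg.norm(d)
def onz(P,uv,z):
    o,d=ray(P,uv);return o+d*(z-o[2])/d[2]
def proj(P,X):
    c=P['world_to_cam']@np.append(X,1);p=P['mtx']@c[:3];return p[:2]/p[2]
def wristP(p,st):
    T=np.eye(4);T[:3,:3]=R.from_rotvec(st['ee_rot']).as_matrix();T[:3,3]=st['tcp_pos']
    return dict(mtx=p['mtx'],world_to_cam=np.linalg.inv(T@p['tool_from_camera']))
def meet(P1,a,P2,b):
    o1,d1=ray(P1,a);o2,d2=ray(P2,b)
    A=np.stack([d1,-d2],1);t=np.linalg.lstsq(A,o2-o1,rcond=None)[0]
    x,y=o1+t[0]*d1,o2+t[1]*d2;return (x+y)/2,np.linalg.norm(x-y)
E
python3 - <<'E'
from plant import r
from h import *
np.set_printoptions(precision=4,suppress=True)
P=r.camera_params("top");S=r.camera_params("side")
c=lambda u,v:(180+(u+.5)/4.6-.5,60+(v+.5)/4.6-.5)
for n,uv,z in [("boardNL",c(103,515),.02),("boardNR",c(385,490),.02),("tongueL",c(190,517),.23),("tongueR",c(264,516),.23),
 ("wedgeA",c(505,390),.054),("wedgeB",c(510,428),.054),("guideTL",c(340,392),.08)]:
    print(n,uv,onz(P,uv,z))
cs=lambda u,v:(105+(u+.5)/4.5-.5,170+(v+.5)/4.5-.5)
for n,uv,z in [("boardL near",cs(615,520),.0),("boardL far",cs(65,513),.0),("boardNearR",cs(622,225),.02)]:
    print(n,uv,onz(S,uv,z))
# punch line
t=cv2.imread("pics/top0.png")
h=lambda u,v:(330+(u+.5)/4-.5,110+(v+.5)/4-.5)
for n,uv,z in [("headL f",h(180,248),.032),("headR f",h(300,258),.032),("headR n",h(297,297),.032),("headL n",h(176,287),.032),("handle end",h(217,480),.029),("handle at head",h(234,295),.029)]:
    print(n,onz(P,uv,z))
# hammer by mask
g=cv2.cvtColor(t,cv2.COLOR_BGR2HSV)
m=((g[...,2]<110)).astype(np.uint8);m[:165]=0;m[195:]=0;m[:,:365]=0;m[:,415:]=0
k=cv2.findContours(m,0,1)[0];k=max(k,key=cv2.contourArea);rr=cv2.minAreaRect(k);print(rr,onz(P,rr[0],.032))
E
```

```text
boardNL (202.0, 171.56521739130437) [0.536  0.1761 0.02  ]
boardNR (263.304347826087, 166.1304347826087) [ 0.5531 -0.018   0.02  ]
tongueL (220.91304347826087, 172.0) [0.5158 0.0969 0.23  ]
tongueR (237.0, 171.7826086956522) [0.5163 0.0535 0.23  ]
wedgeA (289.3913043478261, 144.3913043478261) [ 0.6171 -0.0986  0.054 ]
wedgeB (290.47826086956525, 152.6521739130435) [ 0.5913 -0.1019  0.054 ]
guideTL (253.52173913043478, 144.82608695652175) [0.612  0.0118 0.08  ]
boardL near (241.27777777777777, 285.1666666666667) [0.5375 0.1757 0.    ]
boardL far (119.05555555555556, 283.6111111111111) [0.8315 0.2046 0.    ]
boardNearR (242.83333333333334, 219.61111111111111) [ 0.5584 -0.0168  0.02  ]
headL f [ 0.5343 -0.3654  0.032 ]
headR f [ 0.5264 -0.4585  0.032 ]
headR n [ 0.496  -0.4555  0.032 ]
headL n [ 0.5038 -0.3618  0.032 ]
handle end [ 0.3539 -0.392   0.029 ]
handle at head [ 0.4977 -0.4076  0.029 ]
((388.5243835449219, 177.7804718017578), (29.706083297729492, 9.82840633392334), 6.34019136428833) [ 0.515  -0.4083  0.032 ]
```

```bash
cat >> h.py <<'E'
TH=np.radians(5.4); HINGE=np.array([.6445,.0878,.115])
Rs=R.from_euler('z',TH).as_matrix()
def st2w(p): return np.array([HINGE[0],HINGE[1],0])+Rs@np.asarray(p,float)
def w2st(p): return Rs.T@(np.asarray(p,float)-np.array([HINGE[0],HINGE[1],0]))
def plan(p0,R0,p1,R1,N,show=True):
    """constant per-row tool-frame shift (cm) and turn"""
    w=R.from_matrix(R0.T@R1).as_rotvec()/N; D=R.from_rotvec(w).as_matrix()
    A=np.zeros((3,3));Rk=R0.copy();L=[]
    for k in range(N): A+=Rk; Rk=Rk@D
    d=np.linalg.solve(A,p1-p0)
    p=p0.copy();Rk=R0.copy()
    for k in range(N): p=p+Rk@d;Rk=Rk@D;L.append(p.copy())
    L=np.array(L)
    if show: print("N",N,"d cm",np.round(d*100,3),"w",np.round(w,4),"|d|mm",round(np.linalg.norm(d)*1e3,1),"deg",round(np.degrees(np.linalg.norm(w)),2),"z range",L[:,2].min().round(3),L[:,2].max().round(3)); print("mid",L[N//2].round(3))
    return d,w
def pose(s): return np.array(s['tcp_pos']),R.from_rotvec(s['ee_rot']).as_matrix()
def tongueR(phi): # phi hopper angle rad
    a=np.radians(27)-phi
    z=np.array([np.sin(a),0,-np.cos(a)]);y=np.array([np.cos(a),0,np.sin(a)]);x=np.cross(y,z)
    return Rs@np.stack([x,y,z],1)
def tongueP(phi,back=0.):
    g=R.from_euler('y',phi).apply([-.108,0,.085])+[0,0,.115]
    Rt=tongueR(phi); return st2w(g)+Rt[:,2]*(.0187-back),Rt
E
python3 - <<'E'
from plant import r
from h import *
np.set_printoptions(precision=4,suppress=True)
p,Rm=pose(r.get_state()); t=tongueP(0,.10);print(t)
plan(p,Rm,*t,24)
E
```

```text
(array([0.5002, 0.0742, 0.2724]), array([[-0.0941,  0.8871,  0.452 ],
       [ 0.9956,  0.0839,  0.0427],
       [ 0.    ,  0.454 , -0.891 ]]))
N 24 d cm [ 3.225 -0.662 -0.156] w [-0.0168  0.0128 -0.0533] |d|mm 33.0 deg 3.29 z range 0.232 0.274
mid [ 0.492 -0.283  0.263]
```

Call:
apply_moves --targets '[{"dx":3.2,"dy":-0.66,"dz":-0.2,"wx":-0.017,"wy":0.013,"wz":-0.053,"claw":1},{"dx":3.2,"dy":-0.66,"dz":-0.2,"wx":-0.017,"wy":0.013,"wz":-0.053,"claw":1},{"dx":3.2,"dy":-0.66,"dz":-0.2,"wx":-0.017,"wy":0.013,"wz":-0.053,"claw":1},{"dx":3.2,"dy":-0.66,"dz":-0.2,"wx":-0.017,"wy":0.013,"wz":-0.053,"claw":1},{"dx":3.2,"dy":-0.66,"dz":-0.2,"wx":-0.017,"wy":0.013,"wz":-0.053,"claw":1},{"dx":3.2,"dy":-0.66,"dz":-0.2,"wx":-0.017,"wy":0.013,"wz":-0.053,"claw":1},{"dx":3.2,"dy":-0.66,"dz":-0.2,"wx":-0.017,"wy":0.013,"wz":-0.053,"claw":1},{"dx":3.2,"dy":-0.66,"dz":-0.2,"wx":-0.017,"wy":0.013,"wz":-0.053,"claw":1},{"dx":3.2,"dy":-0.66,"dz":-0.2,"wx":-0.017,"wy":0.013,"wz":-0.053,"claw":1},{"dx":3.2,"dy":-0.66,"dz":-0.2,"wx":-0.017,"wy":0.013,"wz":-0.053,"claw":1},{"dx":3.2,"dy":-0.66,"dz":-0.2,"wx":-0.017,"wy":0.013,"wz":-0.053,"claw":1},{"dx":3.2,"dy":-0.66,"dz":-0.2,"wx":-0.017,"wy":0.013,"wz":-0.053,"claw":1}]'

```text
time: 1.15
tcp_pos: [0.479, -0.3145, 0.2662]
ee_rot: [2.595, 1.421, 0.279]
contact_force: [-0.7, 0.5, 0.2]
opening: 0.0852
```

```bash
python3 - <<'E'
from plant import r
from h import *
np.set_printoptions(precision=4,suppress=True)
s=r.get_state();p,Rm=pose(s); print(p,s['qd'],s['joint_positions'],s['time'])
plan(p,Rm,*tongueP(0,.10),12)
im=r.capture("wrist"); cv2.imwrite("pics/w1.png",im)
E
```

```text
[ 0.479  -0.3145  0.2662] [-0.3559 -0.283  -0.3201  0.352   0.0237 -0.3172 -0.0431] [ 0.808   0.2608 -0.3067  1.9005  0.0111  0.7483 -0.0552] 1.15
N 12 d cm [ 3.232 -0.671 -0.105] w [-0.0163  0.0128 -0.0534] |d|mm 33.0 deg 3.28 z range 0.268 0.276
mid [ 0.522 -0.089  0.276]
```

View pics/w1.png

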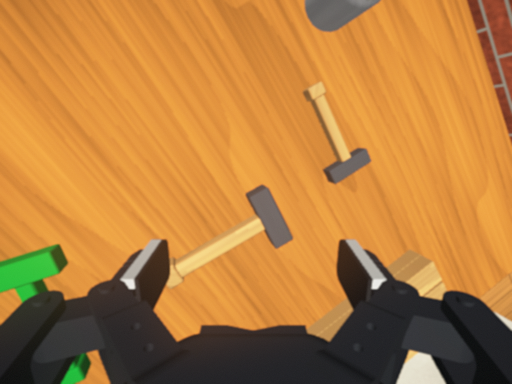

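The wrist view shows the chosen hammer (head 268,216) next to the smaller black one (347,166) and the green one (35,268). Continuing to the tongue.

Call:
apply_moves --targets '[{"dx":3.2,"dy":-0.67,"dz":-0.1,"wx":-0.016,"wy":0.013,"wz":-0.053,"claw":1},{"dx":3.2,"dy":-0.67,"dz":-0.1,"wx":-0.016,"wy":0.013,"wz":-0.053,"claw":1},{"dx":3.2,"dy":-0.67,"dz":-0.1,"wx":-0.016,"wy":0.013,"wz":-0.053,"claw":1},{"dx":3.2,"dy":-0.67,"dz":-0.1,"wx":-0.016,"wy":0.013,"wz":-0.053,"claw":1},{"dx":3.2,"dy":-0.67,"dz":-0.1,"wx":-0.016,"wy":0.013,"wz":-0.053,"claw":1},{"dx":3.2,"dy":-0.67,"dz":-0.1,"wx":-0.016,"wy":0.013,"wz":-0.053,"claw":1},{"dx":3.2,"dy":-0.67,"dz":-0.1,"wx":-0.016,"wy":0.013,"wz":-0.053,"claw":1},{"dx":3.2,"dy":-0.67,"dz":-0.1,"wx":-0.016,"wy":0.013,"wz":-0.053,"claw":1},{"dx":3.2,"dy":-0.67,"dz":-0.1,"wx":-0.016,"wy":0.013,"wz":-0.053,"claw":1},{"dx":3.2,"dy":-0.67,"dz":-0.1,"wx":-0.016,"wy":0.013,"wz":-0.053,"claw":1},{"claw":1},{"claw":1}]'

```text
invalid input
```

```bash
python3 - <<'E'
from plant import r
from h import *
np.set_printoptions(precision=4,suppress=True)
s=r.get_state();p,Rm=pose(s); print(p,s['qd'],s['joint_positions'],s['time'])
plan(p,Rm,*tongueP(0,.10),3)
im=r.capture("wrist"); cv2.imwrite("pics/w2.png",im)
E
```

```text
[ 0.4817 -0.3073  0.2667] [ 0.0183  0.0302  0.0138 -0.0442 -0.0092  0.0466  0.0067] [ 0.8038  0.2579 -0.315   1.9038  0.0091  0.7477 -0.0555] 1.2
N 3 d cm [12.395 -3.639 -0.53 ] w [-0.0651  0.049  -0.2103] |d|mm 129.3 deg 12.92 z range 0.272 0.276
mid [ 0.521 -0.053  0.276]
```

View pics/w2.png

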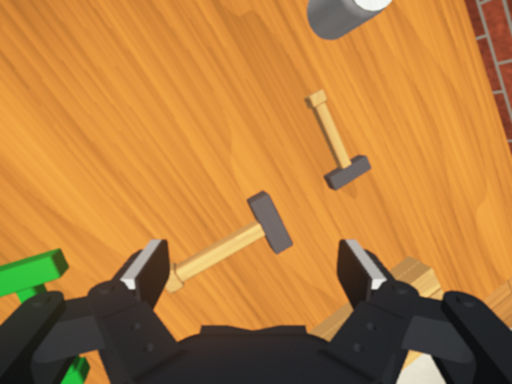

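Call:
apply_moves --targets '[{"dx":3.2,"dy":-0.7,"dz":-0.1,"wx":-0.016,"wy":0.013,"wz":-0.053,"claw":1},{"dx":3.2,"dy":-0.7,"dz":-0.1,"wx":-0.016,"wy":0.013,"wz":-0.053,"claw":1},{"dx":3.2,"dy":-0.7,"dz":-0.1,"wx":-0.016,"wy":0.013,"wz":-0.053,"claw":1},{"dx":3.2,"dy":-0.7,"dz":-0.1,"wx":-0.016,"wy":0.013,"wz":-0.053,"claw":1},{"dx":3.2,"dy":-0.7,"dz":-0.1,"wx":-0.016,"wy":0.013,"wz":-0.053,"claw":1},{"dx":3.2,"dy":-0.7,"dz":-0.1,"wx":-0.016,"wy":0.013,"wz":-0.053,"claw":1},{"dx":3.2,"dy":-0.7,"dz":-0.1,"wx":-0.016,"wy":0.013,"wz":-0.053,"claw":1},{"dx":3.2,"dy":-0.7,"dz":-0.1,"wx":-0.016,"wy":0.013,"wz":-0.053,"claw":1},{"dx":3.2,"dy":-0.7,"dz":-0.1,"wx":-0.016,"wy":0.013,"wz":-0.053,"claw":1},{"dx":3.2,"dy":-0.7,"dz":-0.1,"wx":-0.016,"wy":0.013,"wz":-0.053,"claw":1}]'

```text
time: 2.08
tcp_pos: [0.5114, 0.0068, 0.2744]
ee_rot: [2.012, 1.967, 0.464]
contact_force: [0.5, 0.1, 0.1]
opening: 0.0857
```

```bash
python3 - <<'E'
from plant import r
from h import *
np.set_printoptions(precision=4,suppress=True)
im=r.capture("wrist")
s=r.get_state();p,Rm=pose(s); print(p,s['qd'],s['joint_positions'],s['time'])
plan(p,Rm,*tongueP(0,.10),3)
im=r.capture("wrist"); cv2.imwrite("pics/w3.png",im)
E
```

```text
[0.5098 0.013  0.2739] [ 0.0391  0.0176  0.0378 -0.0295 -0.0625  0.0505  0.0995] [ 0.4384  0.0623 -0.5868  2.1784  0.1532  0.4812 -0.2729] 2.1333
N 3 d cm [ 2.045 -0.277 -0.035] w [-0.0116  0.0063 -0.0343] |d|mm 20.6 deg 2.1 z range 0.272 0.274
mid [0.504 0.054 0.273]
```

View pics/w3.png

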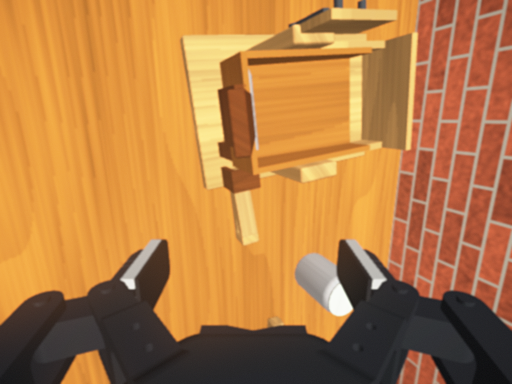

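```bash
python3 - <<'E'
import cv2
t=cv2.imread("pics/w3.png")
cv2.imwrite("pics/c4.png",cv2.resize(t[25:250,170:300],None,fx=2.6,fy=2.6,interpolation=cv2.INTER_CUBIC))
E
```

```text
(no output)
```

View pics/c4.png

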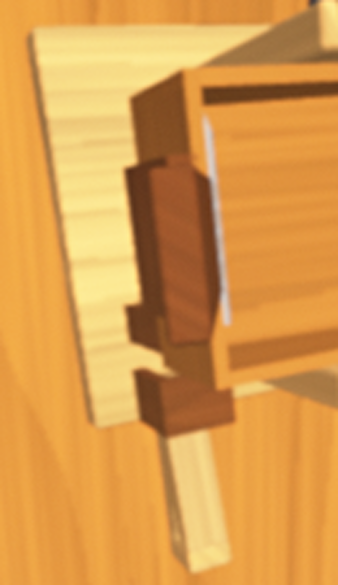

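```bash
python3 - <<'E'
from plant import r
from h import *
np.set_printoptions(precision=4,suppress=True)
s=r.get_state();W=wristP(r.camera_params("wrist"),s)
c=lambda u,v:(170+(u+.5)/2.6-.5,25+(v+.5)/2.6-.5)
A=onz(W,c(34,27),.02);B=onz(W,c(95,423),.02);C=onz(W,c(187,570),.054);D=onz(W,c(230,557),.054);print(A,B,C,D)
for X in(A,B,(C+D)/2):print(w2st(X))
d=A-B;print(np.degrees(np.arctan2(-d[0],d[1])))
img=cv2.imread("pics/w3.png");img=cv2.resize(img,None,fx=2.6,fy=2.6)
u=np.array([-np.sin(np.radians(27)),0,np.cos(np.radians(27))]);n=np.array([np.cos(np.radians(27)),0,np.sin(np.radians(27))])
g=np.array([-.108,0,.2])
for l in(.034,-.062):
  for t in(.006,-.006):
    for y in(.022,-.022):
      q=proj(W,st2w(g+u*l+n*t+[0,y,0]));cv2.circle(img,tuple(int(v) for v in (q+.5)*2.6),3,(0,255,0) if l>0 else (255,0,0),-1)
cv2.imwrite("pics/c5.png",img[65:650,440:780])
E
```

```text
[0.5368 0.1735 0.02  ] [ 0.5535 -0.0206  0.02  ] [ 0.5911 -0.1021  0.054 ] [ 0.6177 -0.0999  0.054 ]
[-0.0991  0.0955  0.02  ]
[-0.1008 -0.0993  0.02  ]
[-0.0576 -0.1842  0.054 ]
4.91804171230304
```

View pics/c5.png

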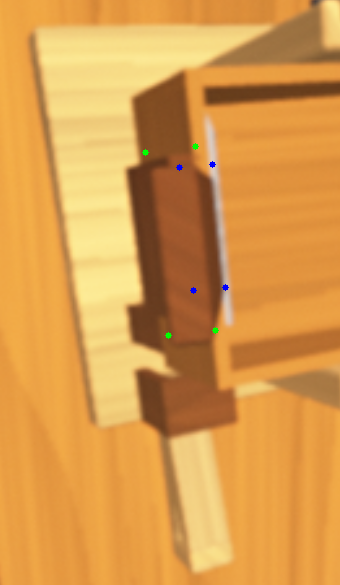

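```bash
sed -i 's/^TH=.*/TH=np.radians(5.2); HINGE=np.array([.644,.086,.115])/' h.py; python3 - <<'E'
from plant import r
from h import *
s=r.get_state();p,Rm=pose(s)
plan(p,Rm,*tongueP(0,.10),3)
E
```

```text
N 3 d cm [ 2.097 -0.314 -0.049] w [-0.0121  0.0064 -0.0344] |d|mm 21.2 deg 2.12 z range 0.272 0.274
mid [0.504 0.052 0.273]
```

Call:
apply_moves --targets '[{"dx":2.1,"dy":-0.31,"dz":-0.05,"wx":-0.012,"wy":0.006,"wz":-0.034,"claw":1},{"dx":2.1,"dy":-0.31,"dz":-0.05,"wx":-0.012,"wy":0.006,"wz":-0.034,"claw":1},{"dx":2.1,"dy":-0.31,"dz":-0.05,"wx":-0.012,"wy":0.006,"wz":-0.034,"claw":1},{"dz":0.5,"claw":1},{"dz":0.5,"claw":1}]'

```text
invalid input
```

```bash
python3 - <<'E'
from plant import r
from h import *
s=r.get_state();p,Rm=pose(s);print(s['joint_positions'].round(3))
plan(p,Rm,*tongueP(0,.0),5)
im=r.capture("wrist"); cv2.imwrite("pics/w4.png",im)
E
```

```text
[ 0.441  0.063 -0.583  2.177  0.151  0.483 -0.269]
N 5 d cm [ 1.284 -0.137  1.971] w [-0.0072  0.0038 -0.0206] |d|mm 23.6 deg 1.27 z range 0.183 0.256
mid [0.531 0.05  0.22 ]
```

View pics/w4.png

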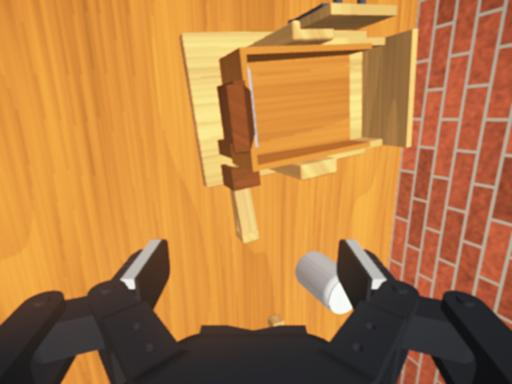

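Call:
apply_moves --targets '[{"dx":2.1,"dy":-0.31,"dz":-0.05,"wx":-0.012,"wy":0.006,"wz":-0.034,"claw":1},{"dx":2.1,"dy":-0.31,"dz":-0.05,"wx":-0.012,"wy":0.006,"wz":-0.034,"claw":1},{"dx":2.1,"dy":-0.31,"dz":-0.05,"wx":-0.012,"wy":0.006,"wz":-0.034,"claw":1},{"dx":0,"dy":0,"dz":0.5,"wx":0,"wy":0,"wz":0,"claw":1},{"dx":0,"dy":0,"dz":0.5,"wx":0,"wy":0,"wz":0,"claw":1}]'

```text
time: 2.65
tcp_pos: [0.5064, 0.0685, 0.2639]
ee_rot: [1.885, 2.043, 0.49]
contact_force: [0.8, -0.8, 0.5]
opening: 0.0854
```

```bash
python3 - <<'E'
from plant import r
from h import *
s=r.get_state();p,Rm=pose(s);print(s['joint_positions'].round(3))
im=r.capture("wrist"); cv2.imwrite("pics/w4.png",im)
s=r.get_state();p,Rm=pose(s)
plan(p,Rm,*tongueP(0,.0),5)
E
```

```text
[ 0.329  0.072 -0.626  2.215  0.333  0.425 -0.479]
N 5 d cm [ 0.12  -0.024  1.775] w [-0.0002  0.0011 -0.0021] |d|mm 17.8 deg 0.14 z range 0.183 0.247
mid [0.529 0.073 0.215]
```

View pics/w4.png

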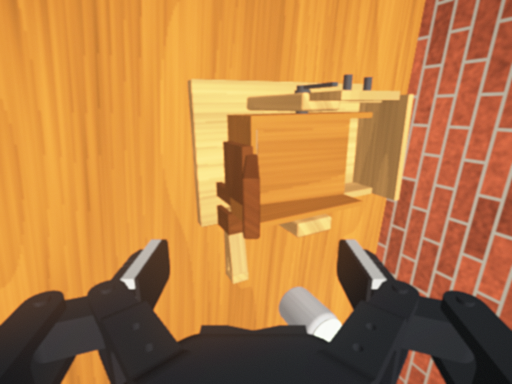

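The tongue end spans columns 243–260, centred on the jaw plane (253). Going in.

Call:
apply_moves --targets '[{"dx":0.12,"dy":-0.02,"dz":1.8,"wx":0,"wy":0.001,"wz":-0.002,"claw":1},{"dx":0.12,"dy":-0.02,"dz":1.8,"wx":0,"wy":0.001,"wz":-0.002,"claw":1},{"dx":0.12,"dy":-0.02,"dz":1.8,"wx":0,"wy":0.001,"wz":-0.002,"claw":1},{"dx":0.12,"dy":-0.02,"dz":1.8,"wx":0,"wy":0.001,"wz":-0.002,"claw":0.2},{"dx":0.12,"dy":-0.02,"dz":1.8,"wx":0,"wy":0.001,"wz":-0.002,"claw":-0.3},{"dx":0,"dy":0,"dz":0,"wx":0,"wy":0,"wz":0,"claw":-0.4},{"dx":0,"dy":0,"dz":0,"wx":0,"wy":0,"wz":0,"claw":-0.4}]' --force 50

```text
time: 3.28
tcp_pos: [0.5452, 0.0773, 0.1826]
ee_rot: [1.876, 2.056, 0.49]
contact_force: [0.5, -0.1, -0.4]
opening: 0.0387
```

```bash
python3 - <<'E'
from plant import r
from h import *
im=r.capture("wrist"); cv2.imwrite("pics/w5.png",im)
s=r.get_state();p,Rm=pose(s);print(s['joint_positions'].round(3),s['contact_force'],s['opening'])
plan(p,Rm,*tongueP(0,.0),1)
E
```

```text
[ 0.102  0.282 -0.424  2.218  0.804  0.281 -0.926] [ 0.24768487 -0.49671708 -0.20444399] 0.030798595274723346
N 1 d cm [-0.053 -0.057 -0.016] w [-0.0005  0.0005  0.0006] |d|mm 0.8 deg 0.05 z range 0.183 0.183
mid [0.545 0.077 0.183]
```

View pics/w5.png

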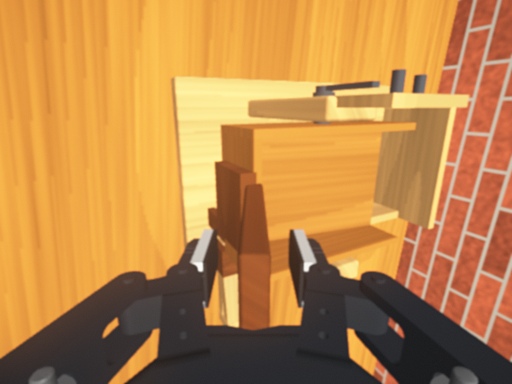

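Call:
apply_moves --targets '[{"dx":0,"dy":0,"dz":0,"wx":0,"wy":0,"wz":0,"claw":-1},{"dx":0,"dy":0,"dz":0,"wx":0,"wy":0,"wz":0,"claw":-1},{"dx":0,"dy":0,"dz":0,"wx":0,"wy":0,"wz":0,"claw":-1},{"dx":0,"dy":0,"dz":0,"wx":0,"wy":0,"wz":0,"claw":-1}]' --force 50

```text
time: 3.67
tcp_pos: [0.5452, 0.0777, 0.1839]
ee_rot: [1.874, 2.055, 0.493]
contact_force: [-7.0, -2.0, 6.7]
opening: 0.0109
```

```bash
python3 - <<'E'
from plant import r
from h import *
s=r.get_state();p,Rm=pose(s);print(s['contact_force'],s['opening'],w2st(p))
N=10;phi=np.radians(35)
ax=Rm.T@Rs@np.array([0,1,0]);D=R.from_rotvec(ax*phi/N).as_matrix()
v=Rm.T@(p-HINGE);print((D-np.eye(3))@v*100,ax*phi/N)
E
```

```text
[-6.99083997 -2.0246228   6.65665156] 0.01094651298450396 [-0.09918948  0.00073655  0.18389478]
[-0.00109993  0.66049959 -0.32835959] [ 6.10864559e-02  8.04651956e-05 -4.27682264e-05]
```

Call:
apply_moves --targets '[{"dx":0,"dy":0.66,"dz":-0.33,"wx":0.061,"wy":0,"wz":0,"claw":-1},{"dx":0,"dy":0.66,"dz":-0.33,"wx":0.061,"wy":0,"wz":0,"claw":-1},{"dx":0,"dy":0.66,"dz":-0.33,"wx":0.061,"wy":0,"wz":0,"claw":-1},{"dx":0,"dy":0.66,"dz":-0.33,"wx":0.061,"wy":0,"wz":0,"claw":-1},{"dx":0,"dy":0.66,"dz":-0.33,"wx":0.061,"wy":0,"wz":0,"claw":-1}]' --force 50

```text
time: 4.08
tcp_pos: [0.5697, 0.0801, 0.2105]
ee_rot: [2.04, 2.237, 0.181]
contact_force: [2.5, -1.0, -8.5]
opening: 0.0113
```

```bash
cat > ang.py <<'E'
from plant import r
from h import *
s=r.get_state();p,Rm=pose(s);print(s['time'],s['joint_positions'].round(2),s['contact_force'].round(1),s['opening'],w2st(p).round(4))
z=Rs.T@Rm[:,2];print("phi by tilt",27-np.degrees(np.arctan2(z[0],-z[2])))
q=Rs.T@(p-HINGE);a0=np.degrees(np.arctan2(.0689,-.0992));print("phi by pos",a0-np.degrees(np.arctan2(q[2],q[0])),np.hypot(q[0],q[2]))
E
python3 ang.py
```

```text
4.0833 [ 0.29  0.43 -0.66  1.87  0.41  0.8  -0.48] [ 2.5 -1.  -8.5] 0.011342418917252049 [-0.0745  0.0009  0.2105]
phi by tilt 17.726963344906142
phi by pos 17.256099969690197 0.12119082594872589
```

Tracking well. Finishing the tip and holding.

Call:
apply_moves --targets '[{"dx":0,"dy":0.66,"dz":-0.33,"wx":0.061,"wy":0,"wz":0,"claw":-1},{"dx":0,"dy":0.66,"dz":-0.33,"wx":0.061,"wy":0,"wz":0,"claw":-1},{"dx":0,"dy":0.66,"dz":-0.33,"wx":0.061,"wy":0,"wz":0,"claw":-1},{"dx":0,"dy":0.66,"dz":-0.33,"wx":0.061,"wy":0,"wz":0,"claw":-1},{"dx":0,"dy":0.66,"dz":-0.33,"wx":0.061,"wy":0,"wz":0,"claw":-1},{"dx":0,"dy":0,"dz":0,"wx":0,"wy":0,"wz":0,"claw":-1},{"dx":0,"dy":0,"dz":0,"wx":0,"wy":0,"wz":0,"claw":-1},{"dx":0,"dy":0,"dz":0,"wx":0,"wy":0,"wz":0,"claw":-1},{"dx":0,"dy":0,"dz":0,"wx":0,"wy":0,"wz":0,"claw":-1}]' --force 50

```text
time: 4.83
tcp_pos: [0.6026, 0.0832, 0.2288]
ee_rot: [-2.052, -2.25, 0.157]
contact_force: [-1.7, -1.8, 5.6]
opening: 0.0115
```

```bash
python3 ang.py; python3 - <<'E'
from plant import r
import cv2
s=r.capture("side");cv2.imwrite("pics/s2.png",cv2.resize(s[150:300,90:290],None,fx=3.8,fy=3.8,interpolation=cv2.INTER_CUBIC))
E
```

```text
4.8333 [ 0.22  0.63 -0.64  1.5   0.34  1.27 -0.39] [-1.7 -1.8  5.6] 0.011498024118011114 [-0.0414  0.001   0.2288]
phi by tilt 34.92815698520515
phi by pos 35.202339202192874 0.12108005377047014
```

View pics/s2.png

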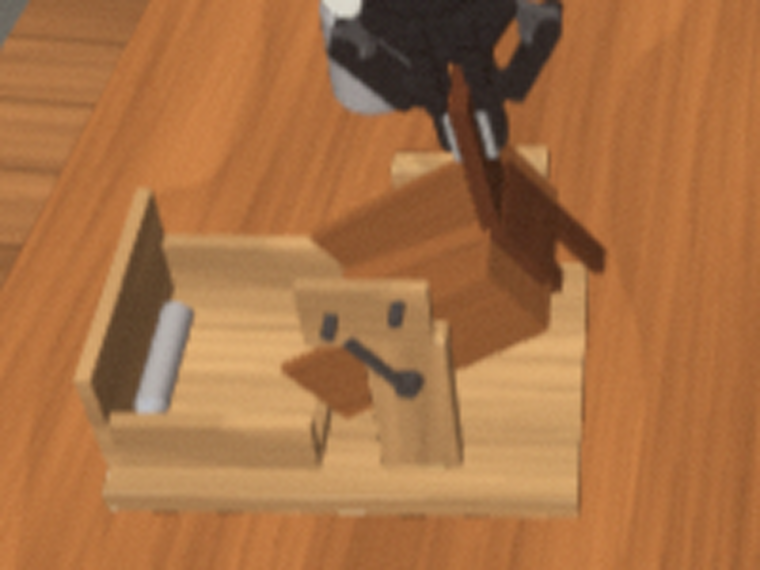

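The punch lies in the trough by the far wall (crop 165,355) and the pointer is at the 35° peg. Hold a little longer, then go back.

Call:
apply_moves --targets '[{"dx":0,"dy":0,"dz":0,"wx":0,"wy":0,"wz":0,"claw":-1},{"dx":0,"dy":0,"dz":0,"wx":0,"wy":0,"wz":0,"claw":-1},{"dx":0,"dy":0,"dz":0,"wx":0,"wy":0,"wz":0,"claw":-1},{"dx":0,"dy":0,"dz":0,"wx":0,"wy":0,"wz":0,"claw":-1},{"dx":0,"dy":0,"dz":0,"wx":0,"wy":0,"wz":0,"claw":-1},{"dx":0,"dy":-0.64,"dz":0.37,"wx":-0.061,"wy":0,"wz":0,"claw":-1},{"dx":0,"dy":-0.64,"dz":0.37,"wx":-0.061,"wy":0,"wz":0,"claw":-1},{"dx":0,"dy":-0.64,"dz":0.37,"wx":-0.061,"wy":0,"wz":0,"claw":-1},{"dx":0,"dy":-0.64,"dz":0.37,"wx":-0.061,"wy":0,"wz":0,"claw":-1},{"dx":0,"dy":-0.64,"dz":0.37,"wx":-0.061,"wy":0,"wz":0,"claw":-1},{"dx":0,"dy":-0.64,"dz":0.37,"wx":-0.061,"wy":0,"wz":0,"claw":-1}]' --force 50

```text
time: 5.8
tcp_pos: [0.5645, 0.0796, 0.2059]
ee_rot: [2.004, 2.198, 0.254]
contact_force: [6.3, -1.8, -8.0]
opening: 0.0113
```

Call:
apply_moves --targets '[{"dx":0,"dy":-0.64,"dz":0.37,"wx":-0.061,"wy":0,"wz":0,"claw":-1},{"dx":0,"dy":-0.64,"dz":0.37,"wx":-0.061,"wy":0,"wz":0,"claw":-1},{"dx":0,"dy":-0.64,"dz":0.37,"wx":-0.061,"wy":0,"wz":0,"claw":-1},{"dx":0,"dy":0,"dz":0,"wx":0,"wy":0,"wz":0,"claw":-1}]' --force 50

```text
time: 6.13
tcp_pos: [0.5481, 0.0781, 0.1887]
ee_rot: [1.905, 2.092, 0.439]
contact_force: [-3.2, -1.3, 5.8]
opening: 0.0113
```

```bash
python3 ang.py
```

```text
6.1333 [ 0.2   0.3  -0.54  2.16  0.66  0.38 -0.76] [-3.2 -1.3  5.8] 0.011264202847283081 [-0.0962  0.0008  0.1887]
phi by tilt 3.2937085715250305
phi by pos 2.6858113445635468 0.12117852549203399
```

Call:
apply_moves --targets '[{"dx":0,"dy":-0.5,"dz":0.27,"wx":-0.045,"wy":0,"wz":0,"claw":-1},{"dx":0,"dy":-0.2,"dz":0.1,"wx":-0.02,"wy":0,"wz":0,"claw":-1},{"dx":0,"dy":0,"dz":0,"wx":0,"wy":0,"wz":0,"claw":-1},{"dx":0,"dy":0,"dz":0,"wx":0,"wy":0,"wz":0,"claw":-1}]' --force 50

```text
time: 6.47
tcp_pos: [0.5451, 0.0777, 0.1841]
ee_rot: [1.871, 2.051, 0.497]
contact_force: [-7.9, -3.9, 12.8]
opening: 0.0113
```

```bash
python3 ang.py
```

```text
6.4667 [ 0.1   0.28 -0.42  2.22  0.83  0.27 -0.95] [-7.9 -3.9 12.8] 0.011275358581782968 [-0.0993  0.0007  0.1841]
phi by tilt -0.33444447224665197
phi by pos 0.04305267404583901 0.12094841603293592
```

Call:
apply_moves --targets '[{"dx":0,"dy":0,"dz":0,"wx":0,"wy":0,"wz":0,"claw":0.3},{"dx":0,"dy":0,"dz":0,"wx":0,"wy":0,"wz":0,"claw":0.3},{"dx":0,"dy":0,"dz":0,"wx":0,"wy":0,"wz":0,"claw":0.3},{"dx":0,"dy":0,"dz":0,"wx":0,"wy":0,"wz":0,"claw":0.3},{"dx":0,"dy":0,"dz":-2,"wx":0,"wy":0,"wz":0,"claw":0.3},{"dx":0,"dy":0,"dz":-2.5,"wx":0,"wy":0,"wz":0,"claw":0.3},{"dx":0,"dy":0,"dz":-2.5,"wx":0,"wy":0,"wz":0,"claw":0.3},{"dx":0,"dy":0,"dz":-2,"wx":0,"wy":0,"wz":0,"claw":0.3}]' --force 50

```text
time: 7.13
tcp_pos: [0.5031, 0.0751, 0.2638]
ee_rot: [1.871, 2.055, 0.498]
contact_force: [0.6, -0.4, -0.1]
opening: 0.0553
```

```bash
python3 - <<'E'
from plant import r
from h import *
s=r.capture("side");cv2.imwrite("pics/s3.png",cv2.resize(s[150:300,90:290],None,fx=3.8,fy=3.8,interpolation=cv2.INTER_CUBIC))
st=r.get_state();p,Rm=pose(st);print(st['time'],st['joint_positions'].round(2),st['contact_force'],p,st['opening'])
# hammer target: tool z down, tool y along hammer y
hy=np.radians(-5.3)
# hammer x dir; tool options: x = hammer x? or tool x = -hammer... 
for sg in(1,-1):
    x=sg*np.array([np.cos(hy),np.sin(hy),0]);z=np.array([0,0,-1.]);Rt=np.stack([x,np.cross(z,x),z],1)
    plan(p,Rm,np.array([.477,-.4066,.15]),Rt,20)
E
```

```text
7.1833 [ 0.38  0.06 -0.69  2.22  0.34  0.42 -0.48] [0.55954111 0.50012345 2.07802906] [0.50354486 0.07540428 0.26674163] 0.05529142497118417
N 20 d cm [-2.21   1.593  0.851] w [ 0.0174 -0.021   0.086 ] |d|mm 28.5 deg 5.17 z range 0.15 0.267
mid [ 0.605 -0.205  0.225]
N 20 d cm [-1.736 -2.018  0.196] w [ 0.0199  0.0166 -0.0678] |d|mm 26.7 deg 4.16 z range 0.15 0.256
mid [ 0.41  -0.181  0.179]
```

View pics/s3.png

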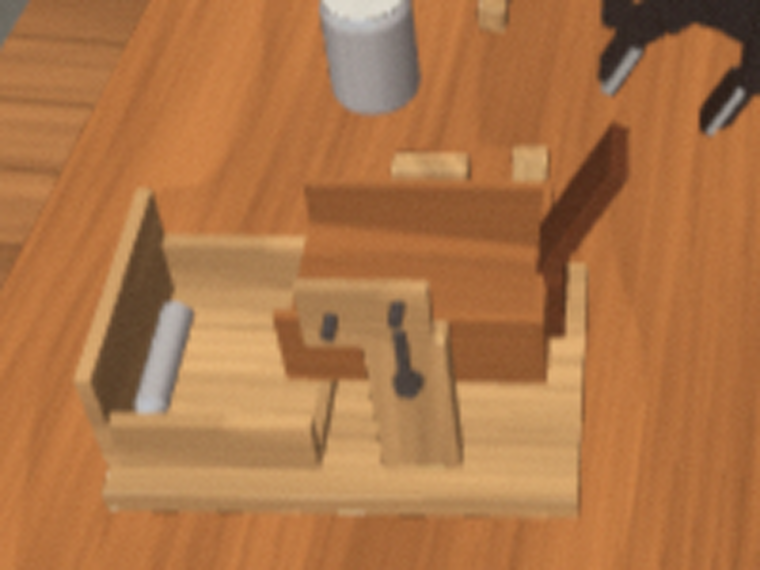

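Hopper level, punch in the trough. On to the hammer.

Call:
apply_moves --targets '[{"dx":-2.2,"dy":1.6,"dz":0.85,"wx":0.017,"wy":-0.021,"wz":0.086,"claw":0.3},{"dx":-2.2,"dy":1.6,"dz":0.85,"wx":0.017,"wy":-0.021,"wz":0.086,"claw":0.3},{"dx":-2.2,"dy":1.6,"dz":0.85,"wx":0.017,"wy":-0.021,"wz":0.086,"claw":0.3},{"dx":-2.2,"dy":1.6,"dz":0.85,"wx":0.017,"wy":-0.021,"wz":0.086,"claw":0.3},{"dx":-2.2,"dy":1.6,"dz":0.85,"wx":0.017,"wy":-0.021,"wz":0.086,"claw":0.3},{"dx":-2.2,"dy":1.6,"dz":0.85,"wx":0.017,"wy":-0.021,"wz":0.086,"claw":0.3},{"dx":-2.2,"dy":1.6,"dz":0.85,"wx":0.017,"wy":-0.021,"wz":0.086,"claw":0.3},{"dx":-2.2,"dy":1.6,"dz":0.85,"wx":0.017,"wy":-0.021,"wz":0.086,"claw":0.3},{"dx":-2.2,"dy":1.6,"dz":0.85,"wx":0.017,"wy":-0.021,"wz":0.086,"claw":0.3},{"dx":-2.2,"dy":1.6,"dz":0.85,"wx":0.017,"wy":-0.021,"wz":0.086,"claw":0.3}]' --force 50

```text
time: 8.02
tcp_pos: [0.6088, -0.1793, 0.2276]
ee_rot: [2.735, 1.103, 0.287]
contact_force: [0.2, -0.7, 0.9]
opening: 0.0553
```

```bash
cat >> h.py <<'E'
def downR(yaw):
    x=np.array([np.cos(yaw),np.sin(yaw),0]);z=np.array([0,0,-1.]);return np.stack([x,np.cross(z,x),z],1)
E
python3 - <<'E'
from plant import r
from h import *
s=r.get_state();p,Rm=pose(s);print(p,s['joint_positions'].round(2))
plan(p,Rm,np.array([.46,-.4066,.15]),downR(np.radians(-5.3)),12)
E
```

```text
[ 0.60875581 -0.17926643  0.22758497] [ 0.49  0.41 -0.38  1.81  0.31  0.71 -0.86]
N 12 d cm [-1.962  1.283  0.657] w [ 0.0146 -0.0174  0.0712] |d|mm 24.3 deg 4.28 z range 0.15 0.222
mid [ 0.547 -0.33   0.184]
```

Call:
apply_moves --targets '[{"dx":-2,"dy":1.3,"dz":0.65,"wx":0.015,"wy":-0.017,"wz":0.072,"claw":0.3},{"dx":-2,"dy":1.3,"dz":0.65,"wx":0.015,"wy":-0.017,"wz":0.072,"claw":0.3},{"dx":-2,"dy":1.3,"dz":0.65,"wx":0.015,"wy":-0.017,"wz":0.072,"claw":0.3},{"dx":-2,"dy":1.3,"dz":0.65,"wx":0.015,"wy":-0.017,"wz":0.072,"claw":0.3},{"dx":-2,"dy":1.3,"dz":0.65,"wx":0.015,"wy":-0.017,"wz":0.072,"claw":0.3},{"dx":-2,"dy":1.3,"dz":0.65,"wx":0.015,"wy":-0.017,"wz":0.072,"claw":0.3},{"dx":-2,"dy":1.3,"dz":0.65,"wx":0.015,"wy":-0.017,"wz":0.072,"claw":0.3},{"dx":-2,"dy":1.3,"dz":0.65,"wx":0.015,"wy":-0.017,"wz":0.072,"claw":0.3},{"dx":-2,"dy":1.3,"dz":0.65,"wx":0.015,"wy":-0.017,"wz":0.072,"claw":0.3},{"dx":-2,"dy":1.3,"dz":0.65,"wx":0.015,"wy":-0.017,"wz":0.072,"claw":0.3},{"dx":-2,"dy":1.3,"dz":0.65,"wx":0.015,"wy":-0.017,"wz":0.072,"claw":0.3},{"dx":0,"dy":0,"dz":0,"wx":0,"wy":0,"wz":0,"claw":0.3}]' --force 50

```text
time: 9.02
tcp_pos: [0.4697, -0.4009, 0.1554]
ee_rot: [3.131, -0.061, 0.02]
contact_force: [-0.2, -1.1, 0.1]
opening: 0.0554
```

```bash
python3 - <<'E'
from plant import r
from h import *
import pickle
r.capture("wrist")
s=r.get_state();p,Rm=pose(s);print(p,s['joint_positions'].round(2),s['qd'].round(3))
im=r.capture("wrist");cv2.imwrite("pics/w6.png",im);pickle.dump(s,open("w6.pkl","wb"))
plan(p,Rm,np.array([.477,-.4066,.15]),downR(np.radians(-5.3)),2)
E
```

```text
[ 0.47233261 -0.39888226  0.15610277] [ 0.75  0.57 -0.17  1.7   0.12  0.87 -1.07] [-0.038 -0.016 -0.065 -0.011 -0.009 -0.015  0.012]
N 2 d cm [0.248 0.372 0.311] w [ 0.0044 -0.0082  0.0293] |d|mm 5.4 deg 1.76 z range 0.15 0.153
mid [ 0.477 -0.407  0.15 ]
```

View pics/w6.png

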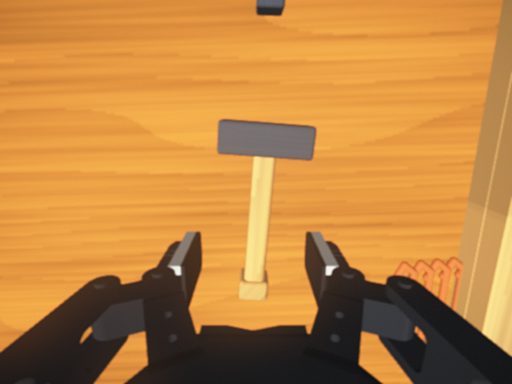

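```bash
python3 - <<'E'
from plant import r
from h import *
import pickle
np.set_printoptions(precision=4,suppress=True)
s=pickle.load(open("w6.pkl","rb"));W=wristP(r.camera_params("wrist"),s)
im=cv2.imread("pics/w6.png");g=cv2.cvtColor(im,cv2.COLOR_BGR2HSV)
m=((g[...,2]<120)).astype(np.uint8);m[:110]=0;m[175:]=0;m[:,:200]=0;m[:,330:]=0
k=max(cv2.findContours(m,0,1)[0],key=cv2.contourArea);b=cv2.boxPoints(cv2.minAreaRect(k));q=np.array([onz(W,x,.032) for x in b]);print(b,q)
c=q.mean(0);print(c)
a,bb=onz(W,(264,160),.029),onz(W,(256.5,268),.029);d=a-bb;yaw=np.arctan2(d[1],d[0]);print(a,bb,np.degrees(yaw))
# handle mask centre columns
for row in (170,190,210,230,250,262):
    v=g[row,225:295,1].astype(int); print(row,v[::3])
E
```

```text
[[217.7177 151.6706]
 [220.2177 119.1706]
 [314.6588 126.4353]
 [312.1588 158.9353]] [[ 0.5074 -0.3684  0.032 ]
 [ 0.5369 -0.3726  0.032 ]
 [ 0.5275 -0.4588  0.032 ]
 [ 0.4975 -0.4572  0.032 ]]
[ 0.5173 -0.4143  0.032 ]
[ 0.4976 -0.4117  0.029 ] [ 0.3819 -0.4011  0.029 ] -5.265865280682076
170 [174 176 172 172 174 176 173 172 173 142 105 107 116 117 113 115 145 177
 177 176 178 178 177 177]
190 [183 181 181 181 180 181 181 181 175 113 109 117 118 111 114 134 174 178
 179 180 179 178 180 179]
210 [179 181 180 179 180 179 180 182 147 111 112 115 111 113 122 159 182 180
 181 181 181 182 181 179]
230 [180 181 179 180 180 181 179 173 116 107 111 114 112 114 143 178 179 180
 178 178 179 180 179 179]
250 [179 177 178 177 181 177 179 143 108 107 113 114 112 129 172 175 176 177
 177 178 175 177 175 176]
262 [175 175 174 175 174 173 177 121 104 108 113 111 118 147 177 177 176 176
 179 178 176 176 176 178]
```

```bash
python3 - <<'E'
from plant import r
from h import *
s=r.get_state();p,Rm=pose(s);print(p)
plan(p,Rm,np.array([.479,-.410,.05]),downR(np.radians(-5.2)),5)
E
```

```text
[ 0.47462822 -0.39702502  0.15674594]
N 5 d cm [0.077 0.243 2.137] w [ 0.0017 -0.0038  0.0122] |d|mm 21.5 deg 0.74 z range 0.05 0.135
mid [ 0.478 -0.405  0.093]
```

Call:
apply_moves --targets '[{"dx":0.08,"dy":0.24,"dz":2.1,"wx":0.002,"wy":-0.004,"wz":0.012,"claw":0.3},{"dx":0.08,"dy":0.24,"dz":2.1,"wx":0.002,"wy":-0.004,"wz":0.012,"claw":0.3},{"dx":0.08,"dy":0.24,"dz":2.1,"wx":0.002,"wy":-0.004,"wz":0.012,"claw":0.3},{"dx":0.08,"dy":0.24,"dz":2.1,"wx":0.002,"wy":-0.004,"wz":0.012,"claw":0.3},{"dx":0.08,"dy":0.24,"dz":2.1,"wx":0.002,"wy":-0.004,"wz":0.012,"claw":0.3},{"dx":0,"dy":0,"dz":0,"wx":0,"wy":0,"wz":0,"claw":0.3},{"dx":0,"dy":0,"dz":0,"wx":0,"wy":0,"wz":0,"claw":0.3}]' --force 50

```text
time: 9.7
tcp_pos: [0.4812, -0.4073, 0.052]
ee_rot: [-3.136, 0.132, 0.001]
contact_force: [0.1, -0.4, 0.9]
opening: 0.0554
```

```bash
python3 - <<'E'
from plant import r
from h import *
s=r.get_state();p,Rm=pose(s);print(p,s['qd'].round(3))
im=r.capture("wrist");cv2.imwrite("pics/w7.png",im)
plan(p,Rm,np.array([.479,-.410,.005]),downR(np.radians(-5.2)),3)
E
```

```text
[ 0.4812475  -0.40725241  0.05202952] [ 0.003 -0.038 -0.004 -0.019  0.002  0.002  0.005]
N 3 d cm [-0.066  0.101  1.568] w [-0.0009  0.0003  0.0022] |d|mm 15.7 deg 0.14 z range 0.005 0.036
mid [ 0.48  -0.409  0.021]
```

View pics/w7.png

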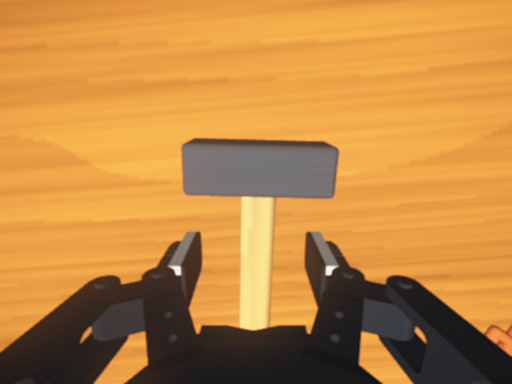

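Call:
apply_moves --targets '[{"dx":-0.06,"dy":0.1,"dz":1.55,"wx":0,"wy":0,"wz":0.002,"claw":0.3},{"dx":-0.06,"dy":0.1,"dz":1.55,"wx":0,"wy":0,"wz":0.002,"claw":0.3},{"dx":-0.06,"dy":0.1,"dz":1.55,"wx":0,"wy":0,"wz":0.002,"claw":0.3},{"dx":0,"dy":0,"dz":0,"wx":0,"wy":0,"wz":0,"claw":-0.2},{"dx":0,"dy":0,"dz":0,"wx":0,"wy":0,"wz":0,"claw":-1},{"dx":0,"dy":0,"dz":0,"wx":0,"wy":0,"wz":0,"claw":-1},{"dx":0,"dy":0,"dz":0,"wx":0,"wy":0,"wz":0,"claw":-1},{"dx":0,"dy":0,"dz":0,"wx":0,"wy":0,"wz":0,"claw":-1}]' --force 100

```text
time: 10.42
tcp_pos: [0.4797, -0.4114, 0.0073]
ee_rot: [-3.138, 0.143, -0.002]
contact_force: [-2.0, 2.0, 6.3]
opening: 0.0198
```

```bash
python3 - <<'E'
from plant import r
from h import *
s=r.get_state();p,Rm=pose(s);print(p,R.from_matrix(Rm).as_rotvec(),s['opening'],s['contact_force'].round(1),s['wrist_torque'].round(2))
E
```

```text
[ 0.47974785 -0.41144269  0.00734024] [-3.13780310e+00  1.43226332e-01 -2.31859697e-03] 0.019821032357039234 [-2.   2.   6.3] [0.56 0.3  0.03]
```

Call:
apply_moves --targets '[{"dx":0,"dy":0,"dz":-1.5,"wx":0,"wy":0,"wz":0,"claw":-1},{"dx":0,"dy":0,"dz":-2.5,"wx":0,"wy":0,"wz":0,"claw":-1},{"dx":0,"dy":0,"dz":-2.5,"wx":0,"wy":0,"wz":0,"claw":-1},{"dx":0,"dy":0,"dz":-1.5,"wx":0,"wy":0,"wz":0,"claw":-1},{"dx":0,"dy":0,"dz":0,"wx":0,"wy":0,"wz":0,"claw":-1}]' --force 110

```text
time: 10.83
tcp_pos: [0.4808, -0.4133, 0.0901]
ee_rot: [3.135, -0.144, 0.008]
contact_force: [0.8, -1.1, -5.3]
opening: 0.0198
```

```bash
python3 - <<'E'
from plant import r
from h import *
s=r.get_state();p,Rm=pose(s);print(p,R.from_matrix(Rm).as_rotvec(),s['opening'],s['contact_force'].round(1),s['wrist_torque'].round(2))
im=r.capture("wrist");cv2.imwrite("pics/w8.png",im)
t=st2w([-.093,-.275,.09]);print(t)
plan(p,Rm,t,downR(TH),11)
E
```

```text
[ 0.48081558 -0.4132931   0.09013819] [ 3.13527125 -0.14401698  0.0084197 ] 0.019799077858377694 [ 0.8 -1.1 -5.3] [-0.06  0.02 -0.05]
[ 0.57630671 -0.19629704  0.09      ]
N 11 d cm [ 8.520e-01 -1.983e+00  1.000e-03] w [ 0.0003 -0.0005 -0.0166] |d|mm 21.6 deg 0.95 z range 0.09 0.09
mid [ 0.538 -0.297  0.09 ]
```

View pics/w8.png

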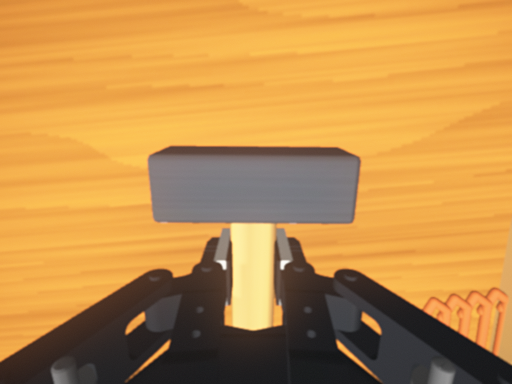

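```bash
python3 - <<'E'
from plant import r
from h import *
np.set_printoptions(precision=4,suppress=True)
p=r.camera_params("wrist");W=dict(mtx=p['mtx'],world_to_cam=np.linalg.inv(p['tool_from_camera']))
im=cv2.imread("pics/w8.png");g=cv2.cvtColor(im,cv2.COLOR_BGR2HSV)
m=(g[...,1]<80).astype(np.uint8);m[:140]=0;m[226:]=0;m[:,:140]=0;m[:,370:]=0
print(m.sum());k=max(cv2.findContours(m,0,1)[0],key=cv2.contourArea);print(cv2.minAreaRect(k))
for row in(165,180,200,215):
    c=np.where(m[row])[0];print(row,c.min(),c.max())
for uv in[(150,157),(360,157),(355,222),(153,222)]: print(onz(W,uv,-.0247))
E
```

```text
14019
((253.26930236816406, 187.76095581054688), (211.02664184570312, 68.87673950195312), 0.49391689896583557)
165 149 358
180 150 357
200 152 354
215 153 353
[ 0.0523 -0.0425 -0.0247]
[ 0.0523  0.0446 -0.0247]
[ 0.0233  0.0455 -0.0247]
[ 0.0232 -0.0442 -0.0247]
```

Call:
apply_moves --targets '[{"dx":0.85,"dy":-2,"dz":0,"wx":0,"wy":0,"wz":-0.0166,"claw":-1},{"dx":0.85,"dy":-2,"dz":0,"wx":0,"wy":0,"wz":-0.0166,"claw":-1},{"dx":0.85,"dy":-2,"dz":0,"wx":0,"wy":0,"wz":-0.0166,"claw":-1},{"dx":0.85,"dy":-2,"dz":0,"wx":0,"wy":0,"wz":-0.0166,"claw":-1},{"dx":0.85,"dy":-2,"dz":0,"wx":0,"wy":0,"wz":-0.0166,"claw":-1},{"dx":0.85,"dy":-2,"dz":0,"wx":0,"wy":0,"wz":-0.0166,"claw":-1},{"dx":0.85,"dy":-2,"dz":0,"wx":0,"wy":0,"wz":-0.0166,"claw":-1},{"dx":0.85,"dy":-2,"dz":0,"wx":0,"wy":0,"wz":-0.0166,"claw":-1},{"dx":0.85,"dy":-2,"dz":0,"wx":0,"wy":0,"wz":-0.0166,"claw":-1},{"dx":0.85,"dy":-2,"dz":0,"wx":0,"wy":0,"wz":-0.0166,"claw":-1},{"dx":0,"dy":0,"dz":0,"wx":0,"wy":0,"wz":0,"claw":-1},{"dx":0,"dy":0,"dz":0,"wx":0,"wy":0,"wz":0,"claw":-1}]' --force 110

```text
time: 11.88
tcp_pos: [0.5666, -0.2105, 0.0846]
ee_rot: [-3.136, -0.122, 0.003]
contact_force: [0.4, -0.5, -6.5]
opening: 0.0198
```

```bash
python3 - <<'E'
from plant import r
from h import *
s=r.get_state();p,Rm=pose(s);print(p,w2st(p),s['contact_force'].round(1),s['joint_positions'].round(2))
im=r.capture("wrist");cv2.imwrite("pics/w9.png",im)
t=r.capture("top");cv2.imwrite("pics/t9.png",cv2.resize(t[60:220,180:380],None,fx=3.8,fy=3.8,interpolation=cv2.INTER_CUBIC))
plan(p,Rm,st2w([-.093,-.275,.031]),downR(TH),3)
E
```

```text
[ 0.56661649 -0.21052381  0.08464564] [-0.10393975 -0.28828997  0.08464564] [ 0.4 -0.5 -6.5] [ 0.42  0.66 -0.19  1.75  0.16  0.75 -1.34]
N 3 d cm [ 0.363 -0.442  1.789] w [-0.001   0.0007 -0.0042] |d|mm 18.8 deg 0.25 z range 0.031 0.067
mid [ 0.573 -0.201  0.049]
```

View pics/w9.png

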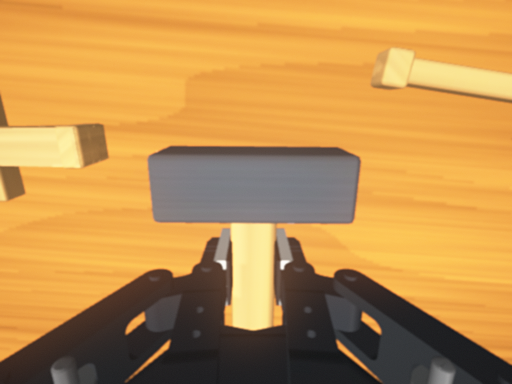

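View pics/t9.png

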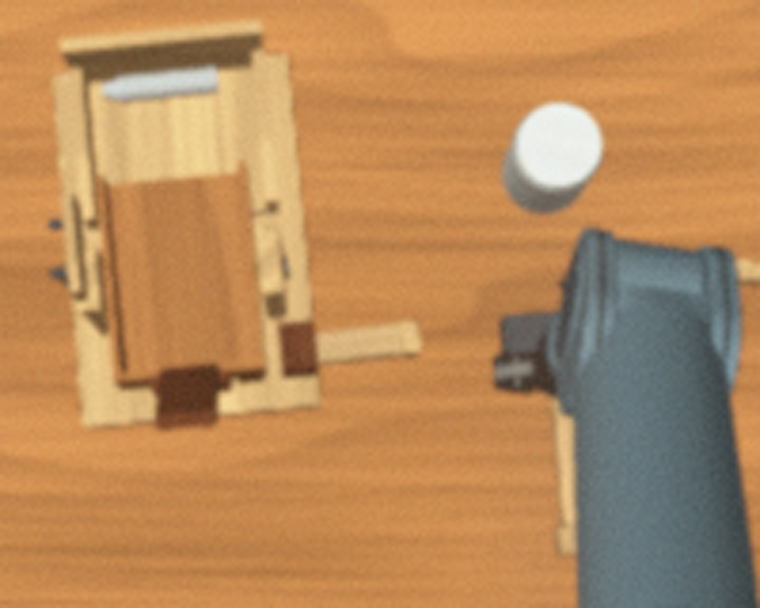

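```bash
python3 - <<'E'
from plant import r
from h import *
np.set_printoptions(precision=4,suppress=True)
s=r.get_state();W=wristP(r.camera_params("wrist"),s)
for uv,z in[((75,126),.054),((80,166),.054),((104,124),.022),((107,159),.022)]:
    X=onz(W,uv,z);print(X,w2st(X))
p,Rm=pose(s)
plan(p,Rm,st2w([-.0935,-.262,.031]),downR(TH),4)
E
```

```text
[ 0.6192 -0.1041  0.054 ] [-0.0419 -0.1871  0.054 ]
[ 0.595  -0.1047  0.054 ] [-0.066  -0.1855  0.054 ]
[ 0.6186 -0.1052  0.022 ] [-0.0426 -0.1881  0.022 ]
[ 0.5937 -0.1055  0.022 ] [-0.0674 -0.1862  0.022 ]
N 4 d cm [ 0.281 -0.74   1.35 ] w [-0.0002  0.0005 -0.0042] |d|mm 15.7 deg 0.24 z range 0.031 0.072
mid [ 0.572 -0.191  0.045]
```

Call:
apply_moves --targets '[{"dx":0.28,"dy":-0.7,"dz":1.35,"wx":0,"wy":0,"wz":-0.004,"claw":-1},{"dx":0.28,"dy":-0.7,"dz":1.35,"wx":0,"wy":0,"wz":-0.004,"claw":-1},{"dx":0.28,"dy":-0.7,"dz":1.35,"wx":0,"wy":0,"wz":-0.004,"claw":-1},{"dx":0.28,"dy":-0.7,"dz":1.35,"wx":0,"wy":0,"wz":-0.004,"claw":-1},{"dx":0,"dy":0,"dz":0,"wx":0,"wy":0,"wz":0,"claw":-1},{"dx":0,"dy":0,"dz":0,"wx":0,"wy":0,"wz":0,"claw":-1},{"dx":0,"dy":0,"dz":0,"wx":0,"wy":0,"wz":0,"claw":-1}]' --force 110

```text
time: 12.57
tcp_pos: [0.5764, -0.1847, 0.0322]
ee_rot: [-3.138, -0.142, -0.001]
contact_force: [0.1, 0.0, -5.8]
opening: 0.0195
```

```bash
cat > st.py <<'E'
from plant import r
from h import *
np.set_printoptions(precision=4,suppress=True)
s=r.get_state();p,Rm=pose(s);f=Rs.T@s['contact_force']
print(s['time'],"tcp stand",w2st(p),"yaw err deg",np.degrees(R.from_matrix(downR(TH).T@Rm).as_rotvec()).round(2),"F stand",f.round(1),s['opening'])
E
python3 st.py; python3 - <<'E'
from plant import r
from h import *
im=r.capture("wrist");cv2.imwrite("pics/w10.png",im)
s=r.capture("side");cv2.imwrite("pics/s10.png",cv2.resize(s[120:270,150:330],None,fx=4,fy=4,interpolation=cv2.INTER_CUBIC))
E
```

```text
12.5667 tcp stand [-0.0919 -0.2634  0.0322] yaw err deg [0.02 0.02 0.01] F stand [ 0.1  0.  -5.8] 0.01953558010819459
```

View pics/w10.png

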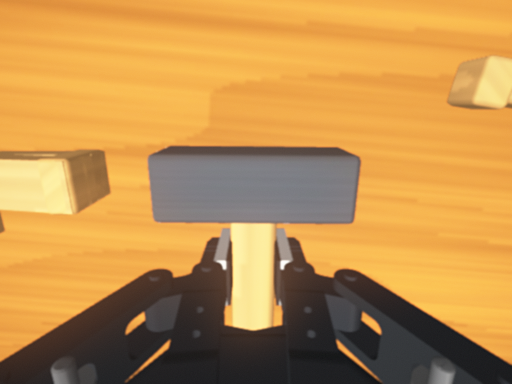

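View pics/s10.png

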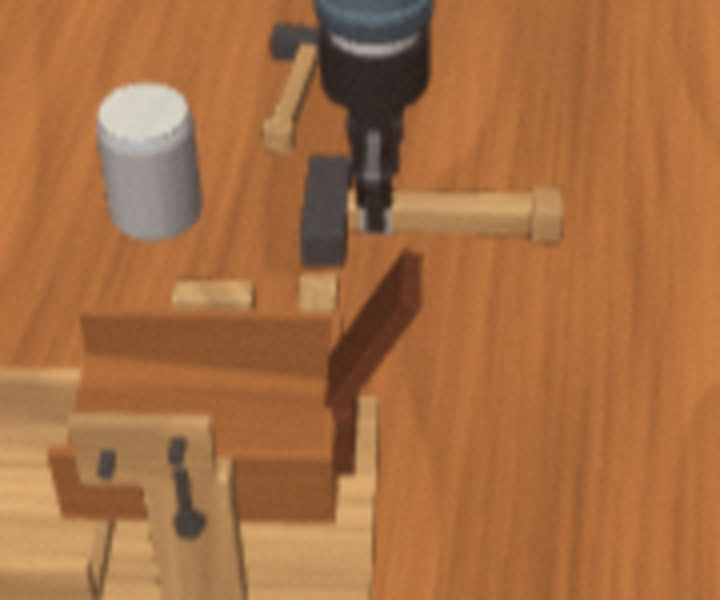

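Call:
apply_moves --targets '[{"dx":0,"dy":-0.6,"dz":0.1,"wx":0,"wy":0,"wz":0,"claw":-1},{"dx":0,"dy":-0.6,"dz":0.1,"wx":0,"wy":0,"wz":0,"claw":-1},{"dx":0,"dy":-0.6,"dz":0,"wx":0,"wy":0,"wz":0,"claw":-1},{"dx":0,"dy":-0.5,"dz":0,"wx":0,"wy":0,"wz":0,"claw":-1},{"dx":0,"dy":-0.3,"dz":0,"wx":0,"wy":0,"wz":0,"claw":-1},{"dx":0,"dy":-0.3,"dz":0,"wx":0,"wy":0,"wz":0,"claw":-1},{"dx":0,"dy":-0.3,"dz":0,"wx":0,"wy":0,"wz":0,"claw":-1}]' --force 110

```text
time: 13.25
tcp_pos: [0.5734, -0.1522, 0.0304]
ee_rot: [-3.138, -0.142, -0.001]
contact_force: [-0.4, 0.4, -5.5]
opening: 0.0196
```

```bash
python3 st.py
```

```text
13.25 tcp stand [-0.0919 -0.2308  0.0304] yaw err deg [0.04 0.03 0.01] F stand [-0.4  0.5 -5.5] 0.019601222964475733
```

Call:
apply_moves --targets '[{"dx":0,"dy":-0.3,"dz":0,"wx":0,"wy":0,"wz":0,"claw":-1},{"dx":0,"dy":-0.3,"dz":0,"wx":0,"wy":0,"wz":0,"claw":-1},{"dx":0,"dy":-0.3,"dz":0,"wx":0,"wy":0,"wz":0,"claw":-1},{"dx":0,"dy":-0.3,"dz":0,"wx":0,"wy":0,"wz":0,"claw":-1}]' --force 110

```text
time: 13.58
tcp_pos: [0.5722, -0.1418, 0.0304]
ee_rot: [3.138, 0.14, 0.001]
contact_force: [0.9, -4.4, -7.2]
opening: 0.0199
```

```bash
python3 st.py
```

```text
13.5833 tcp stand [-0.0921 -0.2204  0.0304] yaw err deg [-0.03  0.04  0.1 ] F stand [ 0.5 -4.5 -7.2] 0.0198663575200503
```

In contact, sliding at about 4.5 N. Continuing.

Call:
apply_moves --targets '[{"dx":0,"dy":-0.3,"dz":0,"wx":0,"wy":0,"wz":0,"claw":-1},{"dx":0,"dy":-0.3,"dz":0,"wx":0,"wy":0,"wz":0,"claw":-1},{"dx":0,"dy":-0.3,"dz":0,"wx":0,"wy":0,"wz":0,"claw":-1},{"dx":0,"dy":-0.3,"dz":0,"wx":0,"wy":0,"wz":0,"claw":-1},{"dx":0,"dy":-0.3,"dz":0,"wx":0,"wy":0,"wz":0,"claw":-1},{"dx":0,"dy":-0.3,"dz":0,"wx":0,"wy":0,"wz":0,"claw":-1},{"dx":0,"dy":-0.3,"dz":0,"wx":0,"wy":0,"wz":0,"claw":-1},{"dx":0,"dy":-0.3,"dz":0,"wx":0,"wy":0,"wz":0,"claw":-1}]' --force 110

```text
time: 14.25
tcp_pos: [0.5699, -0.1171, 0.0304]
ee_rot: [-3.138, -0.141, -0.0]
contact_force: [0.6, -5.9, -7.1]
opening: 0.0198
```

```bash
python3 st.py
```

```text
14.25 tcp stand [-0.0922 -0.1956  0.0304] yaw err deg [0.   0.02 0.05] F stand [ 0.  -6.  -7.1] 0.019750728350438736
```

Call:
apply_moves --targets '[{"dx":0,"dy":-0.2,"dz":0,"wx":0,"wy":0,"wz":0,"claw":-1},{"dx":0,"dy":-0.2,"dz":0,"wx":0,"wy":0,"wz":0,"claw":-1},{"dx":0,"dy":-0.2,"dz":0,"wx":0,"wy":0,"wz":0,"claw":-1}]' --force 110

```text
time: 14.5
tcp_pos: [0.5694, -0.1113, 0.0304]
ee_rot: [3.138, 0.141, 0.0]
contact_force: [-0.6, -6.4, -6.8]
opening: 0.02
```

```bash
python3 st.py
```

```text
14.5 tcp stand [-0.0922 -0.1898  0.0304] yaw err deg [-0.    0.01  0.06] F stand [-1.1 -6.3 -6.8] 0.020024814154768356
```

Call:
apply_moves --targets '[{"dx":0,"dy":-0.15,"dz":0,"wx":0,"wy":0,"wz":0,"claw":-1},{"dx":0,"dy":-0.15,"dz":0,"wx":0,"wy":0,"wz":0,"claw":-1},{"dx":0,"dy":-0.15,"dz":0,"wx":0,"wy":0,"wz":0,"claw":-1}]' --force 110

```text
time: 14.75
tcp_pos: [0.569, -0.107, 0.0304]
ee_rot: [3.138, 0.141, 0.0]
contact_force: [-0.0, -5.9, -5.7]
opening: 0.0201
```

```bash
python3 st.py
```

```text
14.75 tcp stand [-0.0922 -0.1854  0.0304] yaw err deg [-0.01  0.01  0.06] F stand [-0.6 -5.9 -5.7] 0.020142332256681675
```

Call:
apply_moves --targets '[{"dx":0,"dy":-0.1,"dz":0,"wx":0,"wy":0,"wz":0,"claw":-1},{"dx":0,"dy":-0.1,"dz":0,"wx":0,"wy":0,"wz":0,"claw":-1},{"dx":0,"dy":-0.1,"dz":0,"wx":0,"wy":0,"wz":0,"claw":-1}]' --force 110

```text
time: 15.0
tcp_pos: [0.5687, -0.106, 0.0304]
ee_rot: [3.136, 0.138, 0.001]
contact_force: [1.3, -12.4, -7.9]
opening: 0.0195
```

```bash
python3 st.py
```

```text
15.0 tcp stand [-0.0924 -0.1843  0.0304] yaw err deg [-0.13  0.01  0.15] F stand [  0.2 -12.5  -7.9] 0.019455191964536447
```

Call:
apply_moves --targets '[{"dx":0,"dy":-0.1,"dz":0,"wx":0,"wy":0,"wz":0,"claw":-1},{"dx":0,"dy":0,"dz":0,"wx":0,"wy":0,"wz":0,"claw":-1},{"dx":0,"dy":0,"dz":0,"wx":0,"wy":0,"wz":0,"claw":-1},{"dx":0,"dy":0,"dz":0,"wx":0,"wy":0,"wz":0,"claw":-1}]' --force 110

```text
time: 15.33
tcp_pos: [0.5686, -0.1059, 0.0305]
ee_rot: [3.136, 0.137, 0.001]
contact_force: [1.0, -12.2, -6.1]
opening: 0.0198
```

```bash
python3 st.py
```

```text
15.3333 tcp stand [-0.0925 -0.1843  0.0305] yaw err deg [-0.17  0.01  0.2 ] F stand [ -0.1 -12.3  -6.1] 0.01975774003248004
```

Call:
apply_moves --targets '[{"dx":0,"dy":-0.1,"dz":0,"wx":0,"wy":0,"wz":0,"claw":-1},{"dx":0,"dy":-0.1,"dz":0,"wx":0,"wy":0,"wz":0,"claw":-1},{"dx":0,"dy":0,"dz":0,"wx":0,"wy":0,"wz":0,"claw":-1}]' --force 110

```text
time: 15.58
tcp_pos: [0.5685, -0.1058, 0.0306]
ee_rot: [3.134, 0.135, 0.001]
contact_force: [0.9, -16.0, -6.1]
opening: 0.0197
```

```bash
python3 st.py
```

```text
15.5833 tcp stand [-0.0925 -0.1841  0.0306] yaw err deg [-0.28  0.02  0.28] F stand [ -0.5 -16.   -6.1] 0.01973542060749511
```

Call:
apply_moves --targets '[{"dx":0,"dy":1,"dz":0,"wx":0,"wy":0,"wz":0,"claw":-1},{"dx":-0.2,"dy":2,"dz":0,"wx":0,"wy":0,"wz":0,"claw":-1},{"dx":-0.2,"dy":2,"dz":0,"wx":0,"wy":0,"wz":0,"claw":-1},{"dx":-0.2,"dy":2,"dz":0,"wx":0,"wy":0,"wz":0,"claw":-1},{"dx":-0.2,"dy":2,"dz":0,"wx":0,"wy":0,"wz":0,"claw":-1},{"dx":-0.2,"dy":2,"dz":0,"wx":0,"wy":0,"wz":0,"claw":-1},{"dx":0,"dy":1,"dz":0,"wx":0,"wy":0,"wz":0,"claw":-1},{"dx":0,"dy":0,"dz":0,"wx":0,"wy":0,"wz":0,"claw":-1},{"dx":0,"dy":0,"dz":0,"wx":0,"wy":0,"wz":0,"claw":-1}]' --force 110

```text
time: 16.33
tcp_pos: [0.5696, -0.2192, 0.03]
ee_rot: [-3.136, -0.142, -0.001]
contact_force: [0.6, 0.3, -6.5]
opening: 0.0198
```

```bash
python3 st.py; python3 - <<'E'
from plant import r
from h import *
im=r.capture("wrist");cv2.imwrite("pics/w11.png",im)
t=r.capture("top");cv2.imwrite("pics/t11.png",cv2.resize(t[60:220,180:380],None,fx=3.8,fy=3.8,interpolation=cv2.INTER_CUBIC))
E
```

```text
16.3333 tcp stand [-0.1018 -0.2972  0.03  ] yaw err deg [0.15 0.03 0.01] F stand [ 0.6  0.2 -6.5] 0.01979744842155682
```

View pics/w11.png

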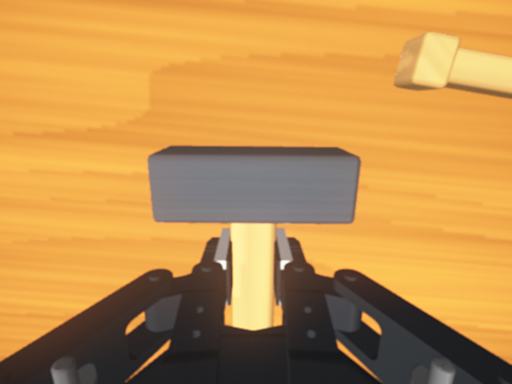

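View pics/t11.png

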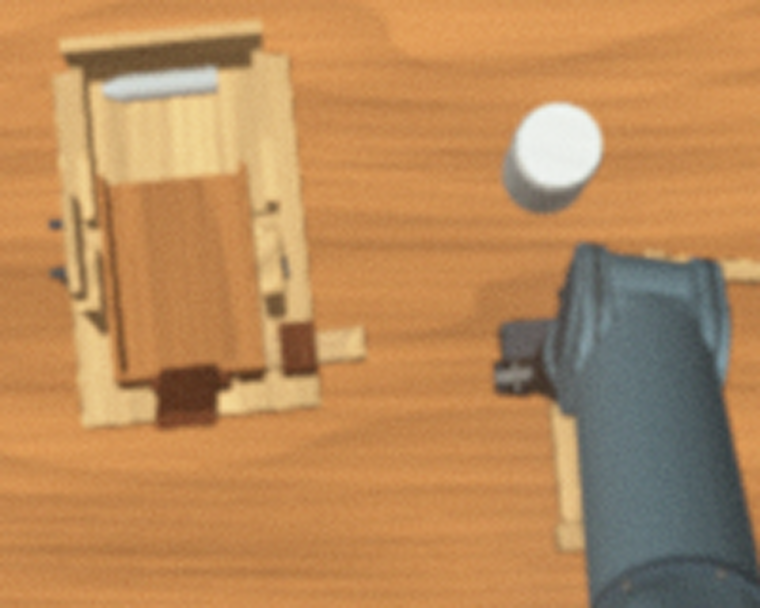

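The wedge end moved from crop column 420 to 365, about 44 mm, and the head is clear of it. Laying the hammer down here.

Call:
apply_moves --targets '[{"dx":0,"dy":0,"dz":0.8,"wx":0,"wy":0,"wz":0,"claw":-1},{"dx":0,"dy":0,"dz":0.7,"wx":0,"wy":0,"wz":0,"claw":-1},{"dx":0,"dy":0,"dz":0.5,"wx":0,"wy":0,"wz":0,"claw":-1},{"dx":0,"dy":0,"dz":0.2,"wx":0,"wy":0,"wz":0,"claw":-1},{"dx":0,"dy":0,"dz":0,"wx":0,"wy":0,"wz":0,"claw":-1},{"dx":0,"dy":0,"dz":0,"wx":0,"wy":0,"wz":0,"claw":-1}]' --force 110

```text
time: 16.93
tcp_pos: [0.5694, -0.2203, 0.0079]
ee_rot: [-3.137, -0.143, -0.0]
contact_force: [-0.9, 0.5, -6.8]
opening: 0.0197
```

```bash
python3 st.py
```

```text
16.9333 tcp stand [-0.102  -0.2983  0.0079] yaw err deg [ 0.06  0.02 -0.  ] F stand [-0.9  0.5 -6.8] 0.01968767738967373
```

Call:
apply_moves --targets '[{"dx":0,"dy":0,"dz":0.1,"wx":0,"wy":0,"wz":0,"claw":-1},{"dx":0,"dy":0,"dz":0,"wx":0,"wy":0,"wz":0,"claw":-1},{"dx":0,"dy":0,"dz":0,"wx":0,"wy":0,"wz":0,"claw":-0.3},{"dx":0,"dy":0,"dz":0,"wx":0,"wy":0,"wz":0,"claw":0.1},{"dx":0,"dy":0,"dz":0,"wx":0,"wy":0,"wz":0,"claw":0.1},{"dx":0,"dy":0,"dz":0,"wx":0,"wy":0,"wz":0,"claw":0.1},{"dx":0,"dy":0,"dz":-1,"wx":0,"wy":0,"wz":0,"claw":0.1},{"dx":0,"dy":0,"dz":-2.5,"wx":0,"wy":0,"wz":0,"claw":0.1},{"dx":0,"dy":0,"dz":-3.5,"wx":0,"wy":0,"wz":0,"claw":0.1},{"dx":0,"dy":0,"dz":-3.5,"wx":0,"wy":0,"wz":0,"claw":0.1},{"dx":0,"dy":0,"dz":-3.5,"wx":0,"wy":0,"wz":0,"claw":0.1},{"dx":0,"dy":0,"dz":-2,"wx":0,"wy":0,"wz":0,"claw":0.1}]' --force 60

```text
time: 17.93
tcp_pos: [0.5713, -0.2213, 0.1724]
ee_rot: [3.137, 0.142, 0.009]
contact_force: [-0.0, -0.4, -0.4]
opening: 0.0471
```

```bash
python3 st.py; python3 - <<'E'
from plant import r
from h import *
im=r.capture("wrist");cv2.imwrite("pics/w12.png",im)
t=r.capture("side");cv2.imwrite("pics/s12.png",t)
t=r.capture("top");cv2.imwrite("pics/t12.png",t)
cv2.imwrite("pics/t12c.png",cv2.resize(t[60:185,180:310],None,fx=4.6,fy=4.6,interpolation=cv2.INTER_CUBIC))
P=r.camera_params("top")
c=t
E
```

```text
17.9333 tcp stand [-0.1003 -0.2994  0.1724] yaw err deg [-0.09  0.34  0.02] F stand [-0.1 -0.4 -0.4] 0.04707776972652788
```

View pics/w12.png

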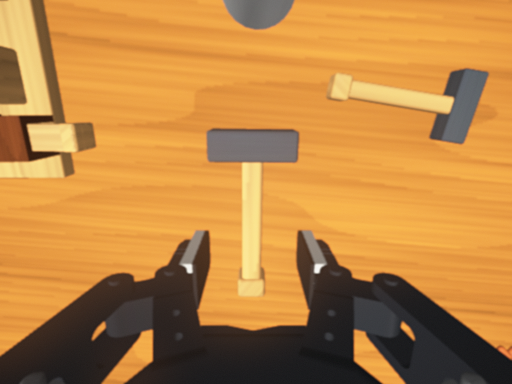

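View pics/s12.png

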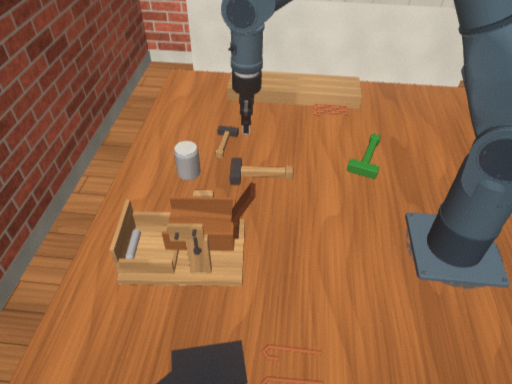

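View pics/t12c.png

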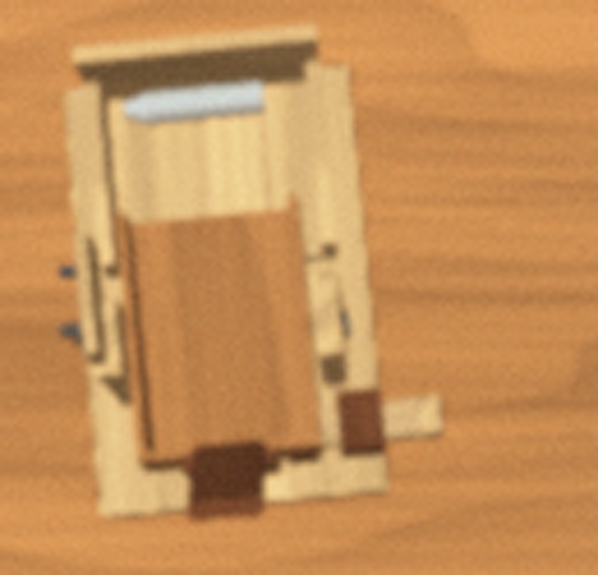

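```bash
python3 - <<'E'
from plant import r
from h import *
np.set_printoptions(precision=4,suppress=True)
P=r.camera_params("top");c=lambda u,v:(180+(u+.5)/4.6-.5,60+(v+.5)/4.6-.5)
for n,uv,z in [("wedge",c(440,417),.054),("punch",c(205,101),.042)]: print(n,w2st(onz(P,uv,z)))
a,b=[cv2.imread(f"pics/{n}.png") for n in("top0","t12")]
d=cv2.absdiff(a,b).max(2)
for n,(u,v,w,h) in dict(slate=(105,120,60,70),hooks=(125,188,40,50),tin=(308,82,36,38),hooks2=(435,220,30,48)).items(): print(n,d[v:v+h,u:u+w].mean().round(2),(d[v:v+h,u:u+w]>50).sum())
r.job_done(); print(r.get_state()['time'])
E
```

```text
wedge [-0.0577 -0.1362  0.054 ]
punch [0.1758 0.0034 0.042 ]
slate 8.01 0
hooks 8.9 0
tin 8.98 19
hooks2 8.75 0
the job is handed in; nothing more can be done
the job is handed in; nothing more can be done
```

The job is done and handed in at about 18 s of the 66 s allowed; handing in gives no verdict.

- **Hopper:** I tipped it by its tongue to about 35° (34.9° by tool tilt, 35.2° by position). I held it there about 0.7 s, until the side picture showed the punch in the trough. I then brought it back against its stop, and a picture showed it level.
- **Wedge:** I gripped the larger black-headed hammer and slid the wedge in with the head until it stopped. The resistance was 4.5 to 6 N. The final push read 16 N with the wedge no longer advancing.
- **Hammer:** I laid it flat on the bench to the right of the stand, opened the gripper and raised it clear.

**Last checks, in the stand frame:**
- **Wedge end:** at y = −136 mm by the top camera and −138 mm by the tool position. Both are slightly past the −140 mm stop, which is within my pose error.
- **Punch:** at x = 176 mm, y = 3 mm, in the trough.
- **Hopper and hammer:** the hopper looked level, and the hammer lay flat and untouched.
- **Bystanders:** the slate and the copper hooks showed no change between the first and last top pictures. Only 19 pixels differed in the crop around the tin, and the tin looks to be in the same place, though I did not measure it.

Two move calls were refused as invalid input, because their rows did not all carry the same fields. They caused no motion.

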